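# Set the click-stop of a registering jig and tap a stack of thin blanks flush in it

### The job

Get the jig on the raised bench ready for drilling: turn its black click-stop knob fully counter-clockwise to its end, then exactly five clicks clockwise. Lay all the loose plywood blanks flat in the jig in one stack, lengthwise along the line of the two pins, and tap the stack until the edges of every blank are flush against both pins and the end stop. Leave the knob on the fifth click, let go of everything, and do not disturb the other tools on the bench.

Things in the scene. Friction and masses are not known exactly. Their poses are not given: they have to be found in the camera images.
- jig: Registering jig: pale wooden board 145 x 303 mm, 12 mm thick, on the raised bench (bench top z = 0.15). Its top face, z = 0.162, is the bed. Origin on its underside; x from the open side towards the pins (about away from the robot), y to the robot's left, z up. The board spans x -85 to 60 mm, y -148 to 155 mm; the knob is at its -y end, and it is open at its -x side and +y end.
- jig_pins (a point): Point on the bed, midway between the jig's two upright steel locating pins and on the line touching the -x sides of both; the jig's axes. Pins: 12 mm diameter, 52 mm tall, 80 mm apart along y (a finger fits between them). From this point the board reaches 119 mm to -x, 26 mm to +x, 120 mm to +y.
- stop_face (a point): Foot, on the bed, of the middle of the end stop's working face: a steel block 64 mm wide (x), 14 mm thick, 47 mm tall that slides along the jig's y, driven by the knob. The face looks to +y; the jig's axes. It moves 3 mm to +y per click clockwise and holds against a push of about 20 N.
- knob_grip (a point): On the upright axis of the jig's click-stop knob at the height to grip (z = 0.215), in its black bar grip: 46 x 14 mm, top 14 mm above this point. Below the bar a black disc, 48 mm diameter, top 20 mm under this point, on an aluminium housing 84 x 80 mm, 28 mm under it. Axes turn with the knob: x along the bar, white pointer end at -x.
- knob (a joint): Turn of the knob in rad, growing clockwise seen from above; 0 at the counter-clockwise end of travel (white pointer at the long mark, towards the jig's -x), other end 4.71. A click stop every 30 degrees (0.524 rad): it falls into the nearest one when let go. Passing a click takes about 0.2 N m.
- stop (a joint): Travel of the end stop in m: 0 with the knob fully counter-clockwise, 0.003 per click; it follows the knob.
- blank_1: Thin plywood blank, a flat plate 120 x 56 x 10 mm, 80 g, with two dark dots 90 mm apart. Origin at the centre of its underside; x along its length, y across its width, z up as it lies. Starts flat on the raised bench (top at z = 0.15). Three or four of the four blanks are present. All blanks are alike.
- blank_2: Thin plywood blank, a flat plate 120 x 56 x 10 mm, 80 g, with two dark dots 90 mm apart. Origin at the centre of its underside; x along its length, y across its width, z up as it lies. Starts flat on the raised bench (top at z = 0.15). Three or four of the four blanks are present. All blanks are alike.
- blank_3: Thin plywood blank, a flat plate 120 x 56 x 10 mm, 80 g, with two dark dots 90 mm apart. Origin at the centre of its underside; x along its length, y across its width, z up as it lies. Starts flat on the raised bench (top at z = 0.15). Three or four of the four blanks are present. All blanks are alike.
- blank_4: Thin plywood blank, a flat plate 120 x 56 x 10 mm, 80 g, with two dark dots 90 mm apart. Origin at the centre of its underside; x along its length, y across its width, z up as it lies. Starts flat on the raised bench (top at z = 0.15). Three or four of the four blanks are present. All blanks are alike.
- plane: Bystander on the raised bench: small iron plane, 137 mm long. Leave it alone.
- offcut_2: Bystander on the raised bench: walnut offcut block, 58 mm long. Leave it alone.
- offcut_3: Bystander on the raised bench: walnut offcut block, 54 mm long. Leave it alone.
- offcut: Bystander on the raised bench: walnut offcut block, 53 mm long. Leave it alone.
- bulb: Bystander on the raised bench: loose bulb-shaped wooden tool handle, standing, 85 mm tall. Leave it alone.

How it is judged:
By the outcome, as a careful person would: the job done as asked, in the order asked, and still so for the second after the job is handed in, with the robot touching nothing.
Of blank_1, blank_2, blank_3, blank_4 only 3 to 4 are there at a start; the rules pass over those that are not, and their reading is None.
At some moment in a run one of blank_1, blank_2, blank_3, blank_4 may be knocked a few centimetres aside while the robot is not near it.
It also fails if it takes over 210 s, if anything falls off the work surface, if the arm or the gripper's body presses on something with over 40 N, if the wrist force passes 120 N, or if a joint passes its speed limit or range.

### The arm

A 6-joint arm with a two-finger parallel gripper is mounted at the origin on the work surface; the furniture and walls round the work are solid. World frame = base frame: x ahead of the robot, y to its left, z up, the work surface at z = 0. Lengths are in m, angles in degrees, forces in N, time in s.
With the tool pointing down it reaches from about 0.3 to 0.75 m from the base axis. Payload 8.5 kg.
Tool frame: the origin (TCP) lies at the very end of the fingers, on their centre line; the grasp point (between the pads) lies 19 mm behind it; y points along the fingers, z is the direction in which the jaws open and shut, and the axes are right-handed (so a half turn about y gives the same grasp; the last joint's range is limited). The gripper opens to 85 mm and grips with 20 to 120 N. Pads are 22 mm wide; open, the fingers measure 114 mm over their backs; the gripper's body (76 mm by 85 mm) begins 54 mm behind the grasp point. The pads swing forward as they close: fully open they stand 13 mm farther back than shut.
Start: joints at [-12.336, 21.807, 74.336, -0, 83.858, -12.336], TCP at [0.55, 0, 0.231] pointing down, gripper open.
Joint ranges: [-178.18, 178.18], [-50.72, 133.34], [12.68, 142.11], [-81.47, 261.47], [9.98, 163.14], [-165.26, 165.26]. Speed limits (degrees/s): [136.94, 136.94, 180, 180, 180, 180].

### API

Orientations are given as a 3x3 rotation matrix whose columns are the frame's x, y, z axes.
In Python, from rig import env gives the robot as it stands. The module is installed in compiled form; this text tells all that it offers.
- The arm moves only by the tool servo_tool, never from a script. Its argument "rows" is one flat list of numbers, 7 for each row, row after row: the opening, from 0 (shut) to 1 (fully open), then the shift along the world's x, y, z in m, then the turn, a rotation vector about the world's x, y, z in degrees. A call has 1 to 10 rows; each row shifts and turns the commanded pose from where the row before left it; what a row does not reach is not made up. A row lasts 1/12 s, in which the tool goes at most 41.7 mm and 7.16 degrees, less where a joint would pass 70% of its speed; a pose out of reach is approached as far as the arm can. A call with a gripper value outside its range is refused whole. The fingers move at their own pace and stop on an object; "force" is the grip in N (left out, the last holds). Time passes only in rows, so rows that do not move let the fingers close. It gives the time, the measured TCP pose, the force and the opening at its end, in the units of the state.
- env.observe(): the state, without advancing time (a new reading comes with each control period).
- env.get_image(name): name is "scene" or "side" or "wrist"; returns the picture (420x560x3 uint8, red, green, blue); there is no depth.
- env.camera_model(name): a dict with "camera_matrix" (3x3 intrinsics, pixels), "k1" (the pictures are not rectified: a ray, as slopes to the right and down, at radius r is drawn at 1 + k1 r^2 times it, then the intrinsics apply), "R" (3x3) and "t" (3): a world point X has camera coordinates R X + t; the wrist camera has in their place "mount" (4x4, takes a point from camera to tool coordinates, whose origin is the TCP and whose axes are the tool frame's). Camera axes: x right, y down, z forward; pixel columns grow to the right and rows downward; lengths in m; the calibration is good to about 2 mm. A picture is of the moment at which its call begins: read the wrist's pose just before it. camera_model takes no time and is no camera call.
- env.close_job(): hands the job in, once; it reports no verdict.
The state is a dict: "time_s": time; "q": joint angles; "qvel": joint speeds; "joint_efforts": joint torques, N m; "position": TCP position; "tool_rot": TCP orientation; "ft_force": force on the tool from outside, world axes, zero at the start; "wrist_torque": the same for the moment, N m; "grip_width": finger opening in m.
Only numpy, scipy, OpenCV 4.12 (cv2) and the standard library are available. Lean on these libraries where they do the work, as an engineer would, in place of code of your own. Each camera call takes 0.05 s, during which the arm holds its last target.

## Working session

There is one attempt and no reset: what is moved stays moved. The work goes in short steps, Python scripts to look and compute and a tool call to move; the robot and the scene stay as the last step left them, time stands still between calls to the robot, and variables do not carry over. Pictures are saved under pics/ and viewed, and the job is handed in when it is done.

Besides the shell and the picture viewer there is one more tool, called after "Emit:" by a JSON object that holds its "fn" and its "kwargs". servo_tool: Moves the arm, as the interface text tells. Its arguments: {"type":"object","properties":{"rows":{"type":"array","items":{"type":"number"}},"force":{"type":"number"}},"required":["rows"]}

```bash
mkdir -p pics; cat > h.py <<'E'
import numpy as np, cv2
from rig import env
def snap(name,fn):
    st=env.observe(); im=env.get_image(name); cv2.imwrite('pics/'+fn,im[:,:,::-1]); return st,im
def cam(name,st=None):
    m=env.camera_model(name); K=np.array(m['camera_matrix']);k1=m['k1']
    if 'mount' in m:
        M=np.array(m['mount']); T=np.eye(4);T[:3,:3]=st['tool_rot'];T[:3,3]=st['position']
        W=T@M; R=W[:3,:3].T; t=-R@W[:3,3]
    else: R=np.array(m['R']);t=np.array(m['t'])
    return K,k1,R,t
def ray(c,px):
    K,k1,R,t=c; d=np.array([(px[0]-K[0,2])/K[0,0],(px[1]-K[1,2])/K[1,1]])
    u=d.copy()
    for _ in range(20): u=d/(1+k1*(u@u))
    return -R.T@t, R.T@np.array([u[0],u[1],1])
def onz(c,px,z):
    o,d=ray(c,px); return o+d*(z-o[2])/d[2]
def proj(c,X):
    K,k1,R,t=c; p=R@np.array(X)+t; u=p[:2]/p[2]; u=u*(1+k1*(u@u)); return np.array([K[0,0]*u[0]+K[0,2],K[1,1]*u[1]+K[1,2]])
def tri(c1,p1,c2,p2):
    o1,d1=ray(c1,p1);o2,d2=ray(c2,p2); A=np.stack([d1,-d2],1); s=np.linalg.lstsq(A,o2-o1,rcond=None)[0]
    a=o1+d1*s[0];b=o2+d2*s[1]; return (a+b)/2,np.linalg.norm(a-b)
E
python3 - <<'E'
from h import *
for n in['scene','side','wrist']: st,_=snap(n,n+'0.png')
print(st)
for n in['scene','side','wrist']: print(env.camera_model(n))
E
```

```text
{'time_s': 0.1, 'q': array([-1.23344115e+01,  2.18380672e+01,  7.43801114e+01,  4.55199108e-04,
        8.38580471e+01, -1.23379242e+01]), 'qvel': array([-0.05459506, -0.04284548, -0.1431376 ,  0.02772221, -0.03363642,
       -0.05756962]), 'joint_efforts': array([ 3.76895419e-03, -4.49219084e+01, -2.31655884e+01, -2.33104493e-04,
        3.63802450e-03,  7.57992581e-06]), 'position': array([5.49734501e-01, 7.09512876e-05, 2.30766497e-01]), 'tool_rot': array([[ 6.02638855e-05, -1.29799322e-03,  9.99999156e-01],
       [-9.99999956e-01,  2.91910782e-04,  6.06428322e-05],
       [-2.91989250e-04, -9.99999115e-01, -1.29797557e-03]]), 'ft_force': array([-0.2416606 ,  0.13865487, -0.52839969]), 'wrist_torque': array([ 0.01523888, -0.01389661, -0.02550228]), 'grip_width': 0.08528123315221776}
{'camera_matrix': array([[443.27882884,   0.        , 270.14746113],
       [  0.        , 443.27882884, 207.26406142],
       [  0.        ,   0.        ,   1.        ]]), 'k1': -0.008241479434732956, 'R': array([[-0.64865931, -0.76100503,  0.0106039 ],
       [-0.58635503,  0.49081301, -0.64443027],
[... 357 characters left out ...]
     [-0.00748921, -0.63762939, -0.77030687],
       [-0.00105304,  0.77033308, -0.63764084]]), 't': array([-0.53964478,  0.23913473,  1.06731816])}
{'camera_matrix': array([[370.68425869,   0.        , 277.03556027],
       [  0.        , 370.68425869, 208.67262914],
       [  0.        ,   0.        ,   1.        ]]), 'k1': 0.026666138666472147, 'mount': array([[ 4.30992370e-04,  9.56484604e-01,  2.91782481e-01,
        -7.39298705e-02],
       [ 3.47174988e-04, -2.91782633e-01,  9.56484592e-01,
        -1.41741293e-01],
       [ 9.99999847e-01, -3.10937982e-04, -4.57823620e-04,
         2.69334381e-04],
       [ 0.00000000e+00,  0.00000000e+00,  0.00000000e+00,
         1.00000000e+00]])}
```

View pics/scene0.png

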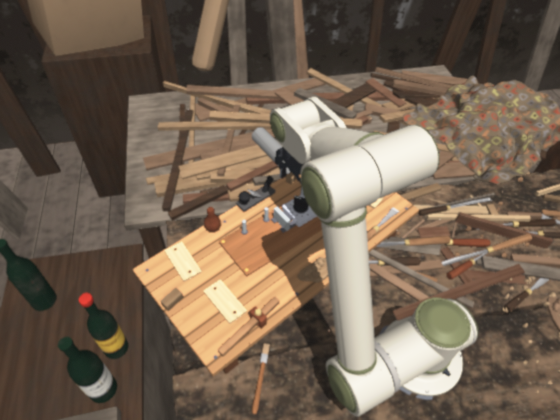

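View pics/side0.png

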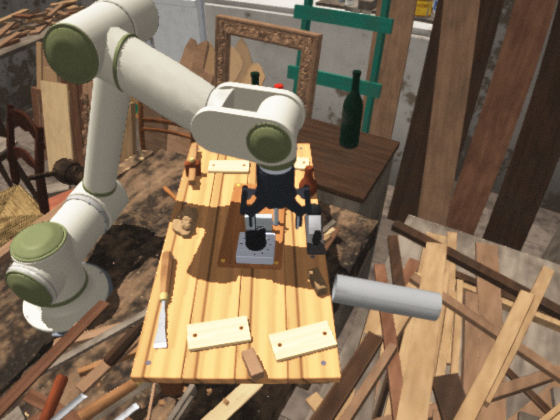

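View pics/wrist0.png

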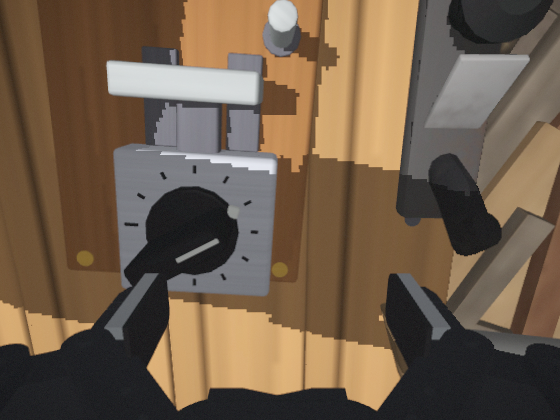

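```bash
python3 - <<'E'
import cv2
a=cv2.imread('pics/wrist0.png')[130:310,90:310];cv2.imwrite('pics/w0z.png',cv2.resize(a,None,fx=3.3,fy=3.3,interpolation=cv2.INTER_CUBIC))
a=cv2.imread('pics/side0.png')[130:390,130:350];cv2.imwrite('pics/s0z.png',cv2.resize(a,None,fx=2.3,fy=2.3,interpolation=cv2.INTER_CUBIC))
E
```

```text
(no output)
```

View pics/w0z.png

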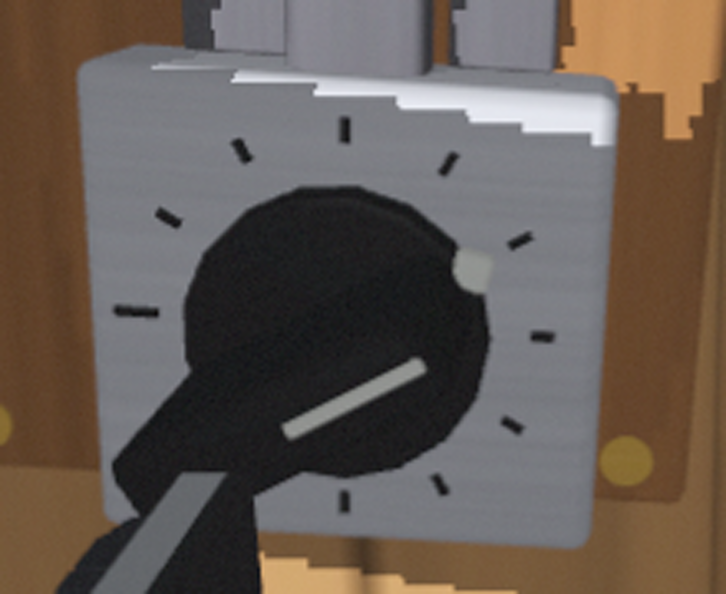

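View pics/s0z.png

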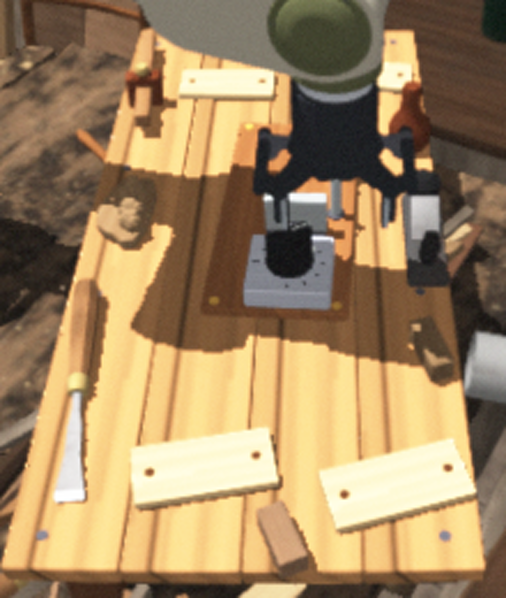

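Emit:
{"fn": "servo_tool", "kwargs": {"rows": [1, -0.01, 0, 0.04, 0, 0, 0, 1, -0.01, 0, 0.04, 0, 0, 0, 1, -0.01, 0, 0.04, 0, 0, 0, 1, -0.01, 0, 0.04, 0, 0, 0, 1, 0, 0, 0, 0, 0, 0, 1, 0, 0, 0, 0, 0, 0]}}

```text
time_s: 0.65
position: [0.51, 0.0, 0.3932]
tool_rot: [[-0.0, 0.004, 1.0], [-1.0, -0.001, 0.0], [0.001, -1.0, 0.004]]
ft_force: [-0.6, 0.3, -1.2]
grip_width: 0.0853
```

```bash
python3 - <<'E'
from h import *
st,_=snap('wrist','w1.png');print(st['position'],st['time_s'])
np.save('st1.npy',np.array([st],dtype=object))
E
```

```text
[5.09971582e-01 2.04716910e-06 3.93227080e-01] 0.65
```

Emit:
{"fn": "servo_tool", "kwargs": {"rows": [1, 0, -0.04, 0, 0, 0, 0, 1, 0, -0.04, 0, 0, 0, 0, 1, 0, -0.04, 0, 0, 0, 0, 1, 0, 0, 0, 0, 0, 0, 1, 0, 0, 0, 0, 0, 0]}}

```text
time_s: 1.12
position: [0.5099, -0.1217, 0.389]
tool_rot: [[-0.003, -0.004, 1.0], [-1.0, 0.002, -0.003], [-0.002, -1.0, -0.004]]
ft_force: [0.9, 1.6, -0.2]
grip_width: 0.0853
```

```bash
python3 - <<'E'
from h import *
st,_=snap('wrist','w2.png');print(st['position'],st['time_s'])
np.save('st2.npy',np.array([st],dtype=object))
E
```

```text
[ 0.50992507 -0.12166084  0.38896347] 1.1167
```

View pics/w1.png

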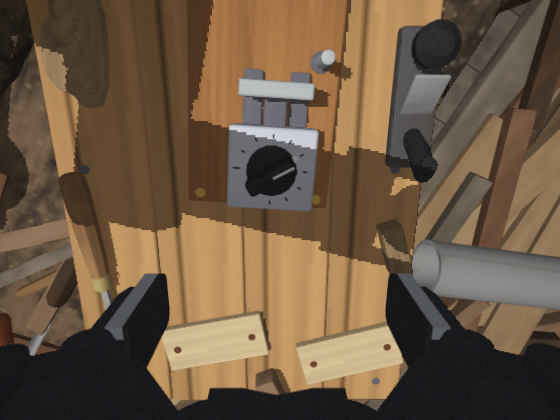

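View pics/w2.png

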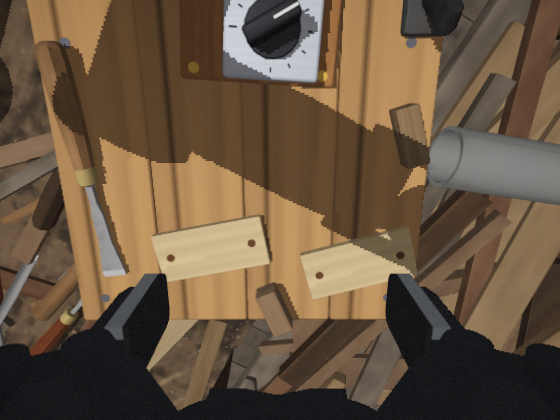

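Emit:
{"fn": "servo_tool", "kwargs": {"rows": [1, 0, 0.04, 0, 0, 0, 0, 1, 0, 0.04, 0, 0, 0, 0, 1, 0, 0.04, 0, 0, 0, 0, 1, 0, 0.04, 0, 0, 0, 0, 1, 0, 0.04, 0, 0, 0, 0, 1, 0, 0.04, 0, 0, 0, 0, 1, 0, 0.04, 0, 0, 0, 0, 1, 0, 0, 0, 0, 0, 0, 1, 0, 0, 0, 0, 0, 0]}}

```text
time_s: 1.92
position: [0.509, 0.163, 0.3907]
tool_rot: [[0.006, -0.001, 1.0], [-1.0, -0.0, 0.006], [0.0, -1.0, -0.001]]
ft_force: [-0.1, -0.6, 0.2]
grip_width: 0.0853
```

```bash
python3 - <<'E'
from h import *
st,_=snap('wrist','w3.png');print(st['position'],st['time_s'])
np.save('st3.npy',np.array([st],dtype=object))
E
```

```text
[0.50896913 0.16302237 0.39066242] 1.9167
```

Emit:
{"fn": "servo_tool", "kwargs": {"rows": [1, 0, 0.04, 0, 0, 0, 0, 1, 0, 0.04, 0, 0, 0, 0, 1, 0, 0.04, 0, 0, 0, 0, 1, 0, 0, 0, 0, 0, 0, 1, 0, 0, 0, 0, 0, 0]}}

```text
time_s: 2.38
position: [0.5099, 0.2806, 0.3906]
tool_rot: [[0.002, -0.001, 1.0], [-1.0, -0.001, 0.002], [0.001, -1.0, -0.001]]
ft_force: [0.7, 0.0, -0.4]
grip_width: 0.0851
```

```bash
python3 - <<'E'
from h import *
st,_=snap('wrist','w4.png');print(st['position'],st['time_s'])
np.save('st4.npy',np.array([st],dtype=object))
E
```

```text
[0.50986237 0.28064059 0.39057487] 2.3833
```

View pics/w3.png

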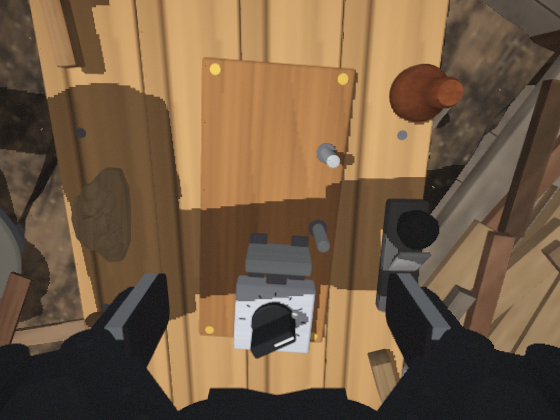

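View pics/w4.png

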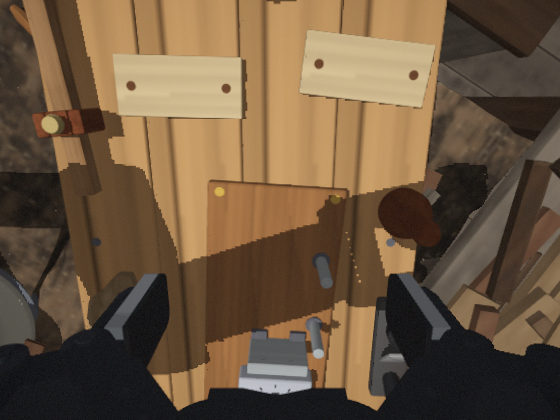

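```bash
python3 - <<'E'
from h import *
def dots(i):
    im=cv2.imread(f'pics/w{i}.png'); hsv=cv2.cvtColor(im,cv2.COLOR_BGR2HSV)
    m=((hsv[:,:,0]>18)&(hsv[:,:,0]<32)&(hsv[:,:,1]>40)&(hsv[:,:,1]<125)&(hsv[:,:,2]>120)).astype(np.uint8)*255
    m=cv2.morphologyEx(m,cv2.MORPH_OPEN,np.ones((3,3)))
    cs,h=cv2.findContours(m,cv2.RETR_CCOMP,cv2.CHAIN_APPROX_NONE)
    st=np.load(f'st{i}.npy',allow_pickle=True)[0];c=cam('wrist',st)
    for k,ct in enumerate(cs):
        if h[0][k][3]<0 and cv2.contourArea(ct)>1500:
            r=cv2.minAreaRect(ct);print(i,'blank',np.round(r[0],1),np.round(r[1],1),'ctr',np.round(onz(c,r[0],.16),4))
            for j,cj in enumerate(cs):
                if h[0][j][3]==k and 15<cv2.contourArea(cj)<200:
                    p=cv2.minAreaRect(cj)[0];print('   dot',np.round(p,1),np.round(onz(c,p,.16),4))
for i in (1,2,4):dots(i)
a=cv2.imread('pics/w3.png')[130:345,190:360];cv2.imwrite('pics/w3z.png',cv2.resize(a,None,fx=2.79,fy=2.79,interpolation=cv2.INTER_CUBIC)) 
a=cv2.imread('pics/w4.png')[180:395,190:360];cv2.imwrite('pics/w4z.png',cv2.resize(a,None,fx=2.79,fy=2.79,interpolation=cv2.INTER_CUBIC)) 
E
```

```text
1 blank [349.2 352.8] [ 42.6 101. ] ctr [ 0.5973 -0.2209  0.16  ]
   dot [313.5 364. ] [ 0.555  -0.2369  0.16  ]
   dot [386.8 346.8] [ 0.6413 -0.2124  0.16  ]
1 blank [214.2 341.2] [ 43.6 101.9] ctr [ 0.4368 -0.2044  0.16  ]
   dot [177.3 349.8] [ 0.3925 -0.2158  0.16  ]
   dot [251. 337.] [ 0.4804 -0.1988  0.16  ]
2 blank [355.1 264.7] [ 46.5 102.3] ctr [ 0.594  -0.2244  0.16  ]
   dot [319.3 274.8] [ 0.5552 -0.2366  0.16  ]
2 blank [210.3 249.1] [ 49.1 111.5] ctr [ 0.4367 -0.2058  0.16  ]
   dot [170.  257.5] [ 0.3924 -0.2155  0.16  ]
   dot [251.3 242.8] [ 0.4811 -0.1985  0.16  ]
4 blank [177.   85.9] [129.5  61.5] ctr [0.4146 0.3626 0.16  ]
   dot [225.8  88.3] [0.4608 0.3607 0.16  ]
   dot [130.8  85.3] [0.371  0.3629 0.16  ]
4 blank [366.6  68.8] [129.2  64. ] ctr [0.5935 0.378  0.16  ]
   dot [413.5  75. ] [0.6378 0.3724 0.16  ]
   dot [318.5  63.5] [0.5483 0.3827 0.16  ]
```

View pics/w3z.png

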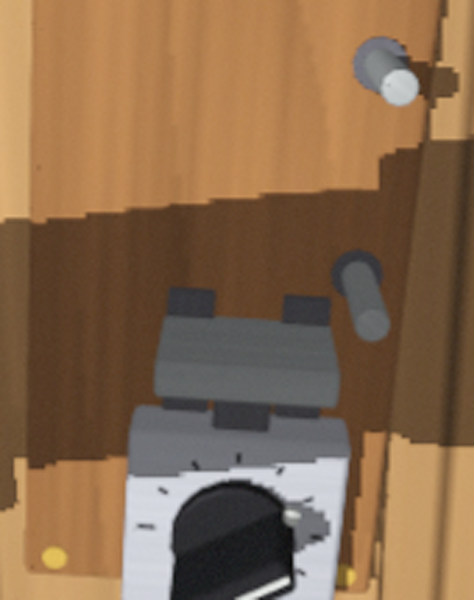

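View pics/w4z.png

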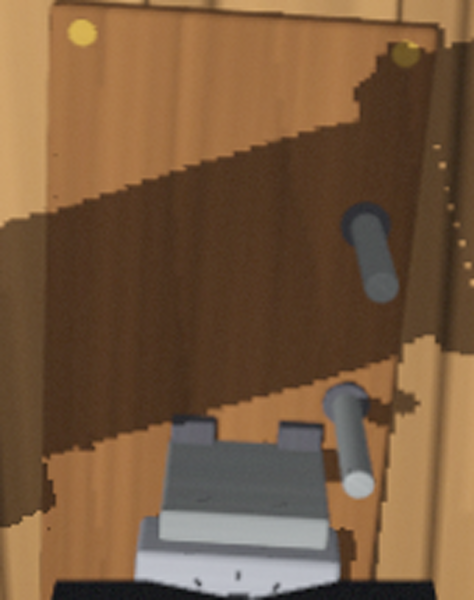

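```bash
python3 - <<'E'
from h import *
L=lambda i:cam('wrist',np.load(f'st{i}.npy',allow_pickle=True)[0])
c={i:L(i) for i in(1,2,3,4)}
z3=lambda x,y:(x/2.79+190,y/2.79+130); z4=lambda x,y:(x/2.79+190,y/2.79+180)
A,e=tri(c[3],z3(399,87),c[4],z4(381,288));print('A top',A,e)
B,e=tri(c[3],z3(373,325),c[4],z4(359,484));print('B top',B,e)
S1,e=tri(c[3],(215,69),c[4],(219.5,192));print('S1',S1,e)
S2,e=tri(c[3],(343,79),c[4],(335.5,199));print('S2',S2,e)
for p in [(209,330)]:print('S3',onz(c[3],p,.162))
d=(A-B)[:2];print('pin dist',np.linalg.norm(d),'yaw of jig y-axis',np.degrees(np.arctan2(-d[0],d[1])))
d=(S2-S1)[:2];print('yaw x',np.degrees(np.arctan2(d[1],d[0])))
P,e=tri(c[3],z3(252,324),c[4],z4(247,440));print('stopfoot',P,e, onz(c[3],z3(252,324),.162))
def tops(ii):
    for i in ii:
        a=cv2.imread(f'pics/w{i}.png');
for i,p in ((3,z3(381,60)),(3,z3(357,273)),(4,z4(366,224)),(4,z4(347,402))):print('base',onz(c[i],p,.162))
a=cv2.imread('pics/w1.png')[110:220,215:330];cv2.imwrite('pics/w1z.png',cv2.resize(a,None,fx=5,fy=5,interpolation=cv2.INTER_CUBIC)) 
a=cv2.imread('pics/w2.png')[0:90,210:340];cv2.imwrite('pics/w2z.png',cv2.resize(a,None,fx=5,fy=5,interpolation=cv2.INTER_CUBIC)) 
E
```

```text
A top [0.55715897 0.18292528 0.213854  ] 0.00011189973400735587
B top [0.55244479 0.10304236 0.21300144] 0.0001506419645020867
S1 [0.45072864 0.25981221 0.16391237] 0.00012099304747207247
S2 [0.57043922 0.25181132 0.16119589] 6.761746348574706e-05
S3 [ 0.43109361 -0.02316007  0.162     ]
pin dist 0.08002190491905432 yaw of jig y-axis -3.3773193878442416
yaw x -3.8236954978160385
stopfoot [0.51227669 0.07841055 0.15393644] 0.0011108834257614916 [0.51275043 0.08177387 0.162     ]
base [0.55802375 0.18379435 0.162     ]
base [0.55250853 0.10293375 0.162     ]
base [0.55793766 0.18272935 0.162     ]
base [0.5528848  0.10267694 0.162     ]
```

View pics/w1z.png

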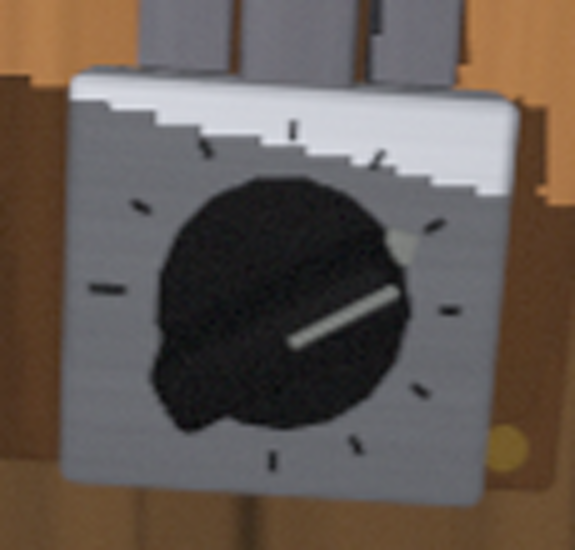

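View pics/w2z.png

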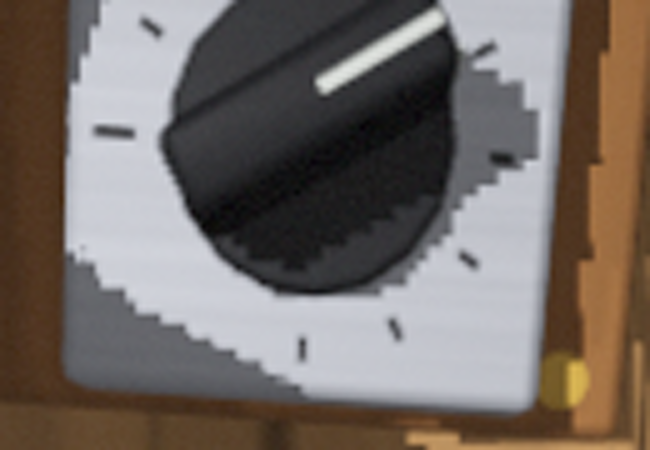

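```bash
python3 - <<'E'
from h import *
L=lambda i:cam('wrist',np.load(f'st{i}.npy',allow_pickle=True)[0])
c={i:L(i) for i in(1,2,3,4)}
a,b=(273.6,178.4),(294.4,168.2);a2,b2=(274.4,17),(298.2,3)
P,e=tri(c[1],a,c[2],a2);Q,e2=tri(c[1],b,c[2],b2);print(P,e,Q,e2)
d=(Q-P)[:2];print('ptr dir deg',np.degrees(np.arctan2(d[1],d[0])))
for i,p,q in((1,a,b),(2,a2,b2)):
    p,q=onz(c[i],p,.229),onz(c[i],q,.229);d=q-p;print(p,q,np.degrees(np.arctan2(d[1],d[0])))
z1=lambda x,y:(x/5+215,y/5+110);z2=lambda x,y:(x/5+210,y/5)
t3,t9,t0,t6=[onz(c[1],z1(*p),.187) for p in((293,130),(272,461),(125,290),(440,310))]
print(t3,t9,t0,t6,(t3+t9)/2,(t0+t6)/2); d=t3-t9;print(np.degrees(np.arctan2(-d[0],d[1])))
print('disc',onz(c[1],z1(284,303),.195))
t9b,t0b,t6b=[onz(c[2],z2(*p),.187) for p in((303,349),(134,132),(491,157))];print(t9b,t0b,t6b,(t0b+t6b)/2)
E
```

```text
[0.50794973 0.0070493  0.22890462] 2.820941432893784e-06 [0.52525214 0.01584538 0.22959645] 0.00012686365727829213
ptr dir deg 26.9475502413428
[0.50795165 0.00707022 0.229     ] [0.52534634 0.01573169 0.229     ] 26.470457088206704
[0.50794928 0.00703189 0.229     ] [0.52521671 0.01597049 0.229     ] 27.36865805536019
[0.50785312 0.03786237 0.187     ] [ 0.50354991 -0.02582627  0.187     ] [0.47588283 0.0079666  0.187     ] [0.53575024 0.00404589 0.187     ] [0.50570152 0.00601805 0.187     ] [0.50581653 0.00600624 0.187     ]
-3.865390995416389
disc [0.50611871 0.00701753 0.195     ]
[ 0.50398603 -0.02622266  0.187     ] [0.47593058 0.00775365 0.187     ] [0.53591361 0.00372511 0.187     ] [0.5059221  0.00573938 0.187     ]
```

Emit:
{"fn": "servo_tool", "kwargs": {"rows": [0.55, -0.0042, -0.034, 0, 0, 0, -7, 0.55, 0, -0.034, 0, 0, 0, -7, 0.55, 0, -0.034, 0, 0, 0, -7, 0.55, 0, -0.034, 0, 0, 0, -7, 0.55, 0, -0.034, 0, 0, 0, -7, 0.55, 0, -0.034, 0, 0, 0, -7, 0.55, 0, -0.034, 0, 0, 0, -7, 0.55, 0, -0.036, 0, 0, 0, -7, 0.55, 0, 0, -0.03, 0, 0, -7, 0.55, 0, 0, -0.03, 0, 0, 0], "force": 40}}

```text
time_s: 3.27
position: [0.5055, 0.0022, 0.3317]
tool_rot: [[-0.897, 0.004, 0.442], [-0.442, -0.001, -0.897], [-0.003, -1.0, 0.003]]
ft_force: [0.8, -0.1, -0.4]
grip_width: 0.0472
```

Emit:
{"fn": "servo_tool", "kwargs": {"rows": [0.55, 0, 0, -0.03, 0, 0, 0, 0.55, 0, 0, -0.03, 0, 0, 0, 0.55, 0, 0, 0, 0, 0, 0, 0.55, 0, 0, 0, 0, 0, 0, 0.55, 0, 0, 0, 0, 0, 0]}}

```text
time_s: 3.68
position: [0.5063, 0.0051, 0.2734]
tool_rot: [[-0.892, 0.003, 0.453], [-0.453, -0.001, -0.892], [-0.002, -1.0, 0.002]]
ft_force: [0.5, 0.8, 0.6]
grip_width: 0.0473
```

```bash
python3 - <<'E'
from h import *
st,_=snap('wrist','w5.png');print(st['position'],st['q'],st['time_s'])
st,_=snap('side','s5.png')
E
```

```text
[0.50626706 0.00506387 0.27343048] [-1.28433279e+01  1.56680336e+01  7.65192405e+01 -5.97234823e-03
  8.76322537e+01  5.02278174e+01] 3.6833
```

View pics/w5.png

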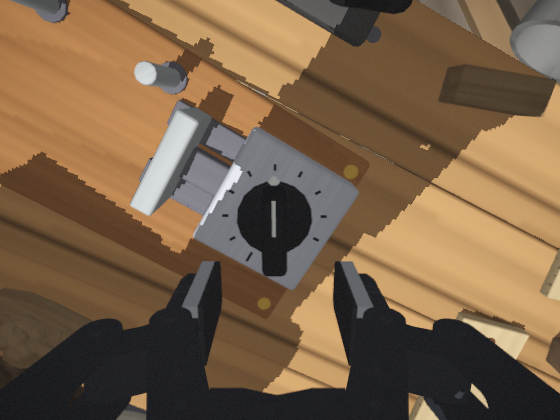

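Emit:
{"fn": "servo_tool", "kwargs": {"rows": [0.55, 0, 0, -0.025, 0, 0, 0, 0.55, 0, 0, -0.025, 0, 0, 0, 0.55, 0, 0, -0.018, 0, 0, 0, 0.55, 0, 0, 0, 0, 0, 0, 0.3, 0, 0, 0, 0, 0, 0, 0.1, 0, 0, 0, 0, 0, 0, 0, 0, 0, 0, 0, 0, 0, 0, 0, 0, 0, 0, 0, 0, 0, 0, 0, 0, 0, 0, 0]}}

```text
time_s: 4.53
position: [0.5062, 0.0068, 0.2054]
tool_rot: [[-0.891, 0.003, 0.454], [-0.454, 0.001, -0.891], [-0.003, -1.0, 0.0]]
ft_force: [-2.9, 5.0, 6.4]
grip_width: 0.013
```

Emit:
{"fn": "servo_tool", "kwargs": {"rows": [0, 0, 0, 0, 0, 0, 5, 0, 0, 0, 0, 0, 0, 6, 0, 0, 0, 0, 0, 0, 6, 0, 0, 0, 0, 0, 0, 6, 0, 0, 0, 0, 0, 0, 6, 0, 0, 0, 0, 0, 0, 6, 0, 0, 0, 0, 0, 0, 6, 0, 0, 0, 0, 0, 0, 6, 0, 0, 0, 0, 0, 0, 6, 0, 0, 0, 0, 0, 0, 6]}}

```text
time_s: 5.37
position: [0.5056, 0.0073, 0.2054]
tool_rot: [[-0.064, 0.002, 0.998], [-0.998, 0.002, -0.064], [-0.002, -1.0, 0.001]]
ft_force: [-5.9, 7.8, 8.1]
grip_width: 0.013
```

Emit:
{"fn": "servo_tool", "kwargs": {"rows": [0, 0, 0, 0, 0, 0, 6, 0, 0, 0, 0, 0, 0, 6, 0, 0, 0, 0, 0, 0, 6, 0, 0, 0, 0, 0, 0, 6, 0, 0, 0, 0, 0, 0, 6, 0, 0, 0, 0, 0, 0, 6, 0, 0, 0, 0, 0, 0, 6, 0, 0, 0, 0, 0, 0, 6, 0, 0, 0, 0, 0, 0, 6, 0, 0, 0, 0, 0, 0, 6]}}

```text
time_s: 6.2
position: [0.5048, 0.0071, 0.2054]
tool_rot: [[0.832, -0.0, 0.554], [-0.554, 0.002, 0.832], [-0.001, -1.0, 0.001]]
ft_force: [-9.1, 5.7, 11.7]
grip_width: 0.013
```

```bash
python3 - <<'E'
from h import *
s=env.observe();print(s['wrist_torque'],s['ft_force'],s['q'],np.degrees(np.arctan2(s['tool_rot'][1,2],s['tool_rot'][0,2])),s['grip_width'],s['time_s'])
E
```

```text
[ 0.92109236  1.63347935 -0.12342019] [-9.09260882  5.69079447 11.72722071] [-1.26981374e+01  1.85501606e+01  8.39386936e+01  8.20550326e-02
  7.75572514e+01 -6.90451552e+01] 56.32926908255469 0.012986212618528907 6.2
```

Emit:
{"fn": "servo_tool", "kwargs": {"rows": [0, 0, 0, 0, 0, 0, 6, 0, 0, 0, 0, 0, 0, 6, 0, 0, 0, 0, 0, 0, 6, 0, 0, 0, 0, 0, 0, 6, 0, 0, 0, 0, 0, 0, 4, 0, 0, 0, 0, 0, 0, 0]}}

```text
time_s: 6.7
position: [0.5046, 0.0067, 0.2054]
tool_rot: [[0.995, -0.001, 0.1], [-0.1, 0.001, 0.995], [-0.001, -1.0, 0.001]]
ft_force: [-10.9, 3.7, 11.0]
grip_width: 0.0131
```

```bash
cat > o.py <<'E'
from h import *
s=env.observe();print(np.round(s['wrist_torque'],3),np.round(s['ft_force'],1),'q6',round(s['q'][5],2),'jawdir',np.degrees(np.arctan2(s['tool_rot'][1,2],s['tool_rot'][0,2])),s['position'],s['grip_width'],s['time_s'])
E
python3 o.py
```

```text
[0.741 1.832 0.042] [-10.9   3.7  11. ] q6 -96.98 jawdir 84.25853821082026 [0.50458834 0.00670188 0.20535394] 0.013095181117653893 6.7
```

Emit:
{"fn": "servo_tool", "kwargs": {"rows": [0, 0, 0, 0, 0, 0, 3, 0, 0, 0, 0, 0, 0, 3, 0, 0, 0, 0, 0, 0, 3, 0, 0, 0, 0, 0, 0, 0, 0, 0, 0, 0, 0, 0, 0]}}

```text
time_s: 7.12
position: [0.5049, 0.0066, 0.2056]
tool_rot: [[0.999, 0.0, -0.048], [0.048, 0.002, 0.999], [0.0, -1.0, 0.002]]
ft_force: [-9.8, 4.0, 11.0]
grip_width: 0.0133
```

```bash
python3 o.py
```

```text
[ 0.758  1.649 -2.455] [-9.8  4.  11. ] q6 -105.53 jawdir 92.75156699802538 [0.50490767 0.00656137 0.20555452] 0.013305318860206434 7.1167
```

Emit:
{"fn": "servo_tool", "kwargs": {"rows": [0, 0, 0, 0, 0, 0, -6, 0, 0, 0, 0, 0, 0, -6, 0, 0, 0, 0, 0, 0, -6, 0, 0, 0, 0, 0, 0, -6, 0, 0, 0, 0, 0, 0, -6, 0, 0, 0, 0, 0, 0, -6, 0, 0, 0, 0, 0, 0, -6, 0, 0, 0, 0, 0, 0, -6, 0, 0, 0, 0, 0, 0, -6, 0, 0, 0, 0, 0, 0, -6]}}

```text
time_s: 7.95
position: [0.5052, 0.0068, 0.2054]
tool_rot: [[0.541, 0.001, 0.841], [-0.841, 0.001, 0.541], [-0.0, -1.0, 0.001]]
ft_force: [-7.1, 4.4, 8.5]
grip_width: 0.0135
```

Emit:
{"fn": "servo_tool", "kwargs": {"rows": [0, 0, 0, 0, 0, 0, -6, 0, 0, 0, 0, 0, 0, -6, 0, 0, 0, 0, 0, 0, -6, 0, 0, 0, 0, 0, 0, -6, 0, 0, 0, 0, 0, 0, -6, 0, 0, 0, 0, 0, 0, -6, 0, 0, 0, 0, 0, 0, -6, 0, 0, 0, 0, 0, 0, -6, 0, 0, 0, 0, 0, 0, -6, 0, 0, 0, 0, 0, 0, -6]}}

```text
time_s: 8.78
position: [0.5056, 0.0068, 0.2054]
tool_rot: [[-0.458, 0.001, 0.889], [-0.889, 0.001, -0.458], [-0.001, -1.0, 0.001]]
ft_force: [-5.3, 4.6, 8.4]
grip_width: 0.0132
```

Emit:
{"fn": "servo_tool", "kwargs": {"rows": [0, 0, 0, 0, 0, 0, -6, 0, 0, 0, 0, 0, 0, -6, 0, 0, 0, 0, 0, 0, -6, 0, 0, 0, 0, 0, 0, -6, 0, 0, 0, 0, 0, 0, -6, 0, 0, 0, 0, 0, 0, -6, 0, 0, 0, 0, 0, 0, 0, 0, 0, 0, 0, 0, 0, 0]}}

```text
time_s: 9.45
position: [0.5057, 0.0066, 0.2054]
tool_rot: [[-0.891, 0.002, 0.454], [-0.454, 0.001, -0.891], [-0.002, -1.0, 0.0]]
ft_force: [-4.6, 3.4, 6.9]
grip_width: 0.0132
```

```bash
python3 o.py
```

```text
[ 0.608  0.882 -0.014] [-4.6  3.4  6.9] q6 50.28 jawdir -63.00678079277107 [0.50572748 0.00661557 0.20539588] 0.013176505030796046 9.45
```

Emit:
{"fn": "servo_tool", "kwargs": {"rows": [0.2, 0, 0, 0, 0, 0, 0, 0.4, 0, 0, 0, 0, 0, 0, 0.55, 0, 0, 0, 0, 0, 0, 0.55, 0, 0, 0, 0, 0, 0, 0.55, 0, 0, 0.025, 0, 0, 0, 0.55, 0, 0, 0.03, 0, 0, 0, 0.55, 0, 0, 0.03, 0, 0, 0, 0.55, 0, 0, 0.03, 0, 0, 0, 0.55, 0, 0, 0, 0, 0, 0, 0.55, 0, 0, 0, 0, 0, 0]}}

```text
time_s: 10.28
position: [0.5062, 0.0058, 0.3195]
tool_rot: [[-0.891, 0.003, 0.454], [-0.454, -0.001, -0.891], [-0.002, -1.0, 0.002]]
ft_force: [0.1, -0.7, -1.1]
grip_width: 0.0471
```

```bash
python3 - <<'E'
from h import *
st,_=snap('wrist','w6.png');print(st['position'],st['time_s'],st['ft_force'])
np.save('st6.npy',np.array([st],dtype=object))
st,_=snap('side','s6.png')
E
```

```text
[0.50619197 0.00582865 0.31950572] 10.2833 [ 0.14412843 -0.65958781 -1.1226793 ]
```

View pics/w6.png

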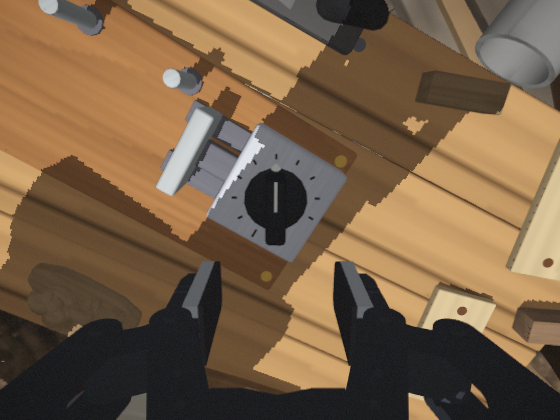

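View pics/s6.png

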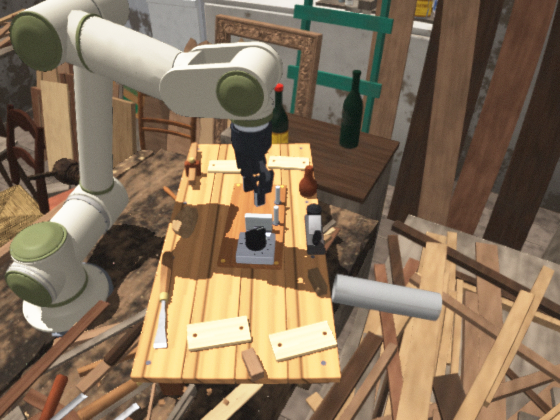

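Emit:
{"fn": "servo_tool", "kwargs": {"rows": [0.95, -0.0115, -0.0355, -0.011, 0, 0, -2.7, 0.95, -0.0115, -0.0355, -0.011, 0, 0, -2.7, 0.95, -0.0115, -0.0355, -0.011, 0, 0, -2.7, 0.95, -0.0115, -0.0355, -0.011, 0, 0, -2.7, 0.95, -0.0115, -0.0355, -0.012, 0, 0, -2.7, 0.95, -0.0117, -0.0357, -0.012, 0, 0, -2.6, 0.95, 0, 0, 0, 0, 0, 0, 0.95, 0, 0, 0, 0, 0, 0, 0.95, 0, 0, 0, 0, 0, 0]}}

```text
time_s: 11.13
position: [0.4364, -0.2068, 0.2496]
tool_rot: [[-0.982, -0.001, 0.189], [-0.189, 0.001, -0.982], [0.001, -1.0, -0.002]]
ft_force: [-0.7, 0.1, 0.6]
grip_width: 0.0812
```

```bash
cat >> h.py <<'E'
def blanks(im,c,z=.16,minA=1200):
    hsv=cv2.cvtColor(im,cv2.COLOR_RGB2HSV)
    m=((hsv[:,:,0]>18)&(hsv[:,:,0]<32)&(hsv[:,:,1]>40)&(hsv[:,:,1]<125)&(hsv[:,:,2]>120)).astype(np.uint8)*255
    m=cv2.morphologyEx(m,cv2.MORPH_OPEN,np.ones((3,3)))
    cs,h=cv2.findContours(m,cv2.RETR_CCOMP,cv2.CHAIN_APPROX_NONE)
    for k,ct in enumerate(cs):
        if h[0][k][3]<0 and cv2.contourArea(ct)>minA:
            ps=[cv2.minAreaRect(cj)[0] for j,cj in enumerate(cs) if h[0][j][3]==k and 12<cv2.contourArea(cj)<500]
            X=[onz(c,p,z) for p in ps]
            s=f'blank area {cv2.contourArea(ct):.0f} '+str([tuple(np.round(p,1)) for p in ps])
            if len(X)==2:
                a,b=X; d=b-a; s+=f' ctr {np.round((a+b)/2,4)} ang {np.degrees(np.arctan(d[1]/d[0])):.2f} len {np.linalg.norm(d):.4f}'
            print(s)
E
python3 - <<'E'
from h import *
st,im=snap('wrist','w7.png');print(st['position'],st['time_s'],st['ft_force'])
blanks(im,cam('wrist',st))
c=[cam('wrist',np.load(f'st{i}.npy',allow_pickle=True)[0]) for i in(1,2)]
print(tri(c[0],(430,241),c[1],(440,128)),tri(c[0],(432,291),c[1],(435,178)))
E
```

```text
[ 0.4364197  -0.20682177  0.24964891] 11.1333 [-0.68391344  0.06977241  0.62968638]
blank area 6659 [(np.float64(277.3), np.float64(275.8))]
(array([ 0.67447759, -0.07823474,  0.15622916]), np.float64(0.008332982233954114)) (array([ 0.66558198, -0.12137581,  0.18777559]), np.float64(0.014553749277462835))
```

View pics/w7.png

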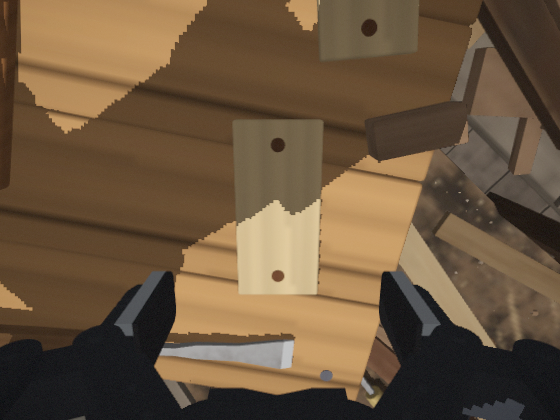

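Emit:
{"fn": "servo_tool", "kwargs": {"rows": [0.95, 0, 0, -0.03, 0, 0, 0, 0.95, 0, 0, -0.03, 0, 0, 0, 0.95, 0, 0, -0.025, 0, 0, 0, 0.95, 0, 0, -0.015, 0, 0, 0, 0.95, 0, 0, 0, 0, 0, 0, 0.95, 0, 0, 0, 0, 0, 0]}}

```text
time_s: 11.68
position: [0.437, -0.2063, 0.1506]
tool_rot: [[-0.982, -0.0, 0.191], [-0.191, 0.0, -0.982], [0.0, -1.0, -0.0]]
ft_force: [0.6, 0.2, 1.4]
grip_width: 0.0812
```

Emit:
{"fn": "servo_tool", "kwargs": {"rows": [0.8, 0, 0, 0, 0, 0, 0, 0.6, 0, 0, 0, 0, 0, 0, 0.5, 0, 0, 0, 0, 0, 0, 0.4, 0, 0, 0, 0, 0, 0, 0.4, 0, 0, 0, 0, 0, 0, 0.4, 0, 0, 0, 0, 0, 0], "force": 30}}

```text
time_s: 12.18
position: [0.4372, -0.2073, 0.1519]
tool_rot: [[-0.982, 0.003, 0.189], [-0.189, -0.001, -0.982], [-0.002, -1.0, 0.002]]
ft_force: [-0.1, 1.7, 5.7]
grip_width: 0.0548
```

```bash
python3 - <<'E'
from h import *
st,im=snap('wrist','w8.png');print(st['position'],st['time_s'],st['ft_force'],st['grip_width'])
E
```

```text
[ 0.43722467 -0.20725439  0.15190407] 12.1833 [-0.1413384   1.71260077  5.7007801 ] 0.05481874175421206
```

View pics/w8.png

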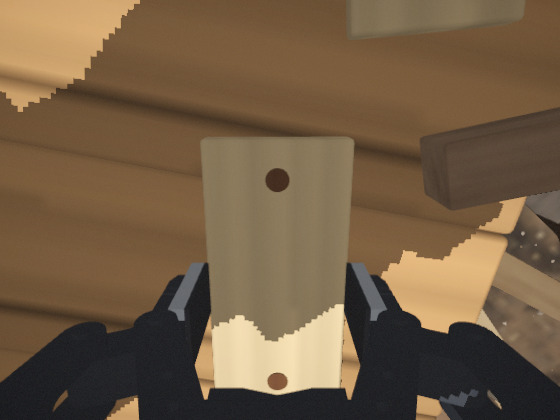

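Emit:
{"fn": "servo_tool", "kwargs": {"rows": [0.4, 0, 0, 0.03, 0, 0, 0, 0.4, 0, 0, 0.03, 0, 0, 0, 0.4, 0, 0, 0.03, 0, 0, 0, 0.4, 0, 0, 0.03, 0, 0, 0, 0.4, 0.0074, 0.032, 0, 0, 0, 6.85, 0.4, 0.0074, 0.032, 0, 0, 0, 6.85, 0.4, 0.0074, 0.032, 0, 0, 0, 6.85, 0.4, 0.0074, 0.032, 0, 0, 0, 6.85, 0.4, 0.0074, 0.032, 0, 0, 0, 6.85, 0.4, 0.0074, 0.032, 0, 0, 0, 6.85]}}

```text
time_s: 13.07
position: [0.481, -0.0135, 0.2712]
tool_rot: [[-0.611, 0.001, 0.792], [-0.792, -0.0, -0.611], [-0.001, -1.0, 0.001]]
ft_force: [-0.2, -0.8, -0.9]
grip_width: 0.0544
```

Emit:
{"fn": "servo_tool", "kwargs": {"rows": [0.4, 0.0074, 0.032, 0, 0, 0, 6.85, 0.4, 0.0074, 0.032, 0, 0, 0, 6.85, 0.4, 0.0074, 0.032, 0, 0, 0, 6.85, 0.4, 0.0075, 0.032, 0, 0, 0, 6.85, 0.4, 0.0075, 0.0328, 0, 0, 0, 6.85, 0.4, 0, 0, 0, 0, 0, 0, 0.4, 0, 0, 0, 0, 0, 0]}}

```text
time_s: 13.65
position: [0.5181, 0.147, 0.2707]
tool_rot: [[-0.063, 0.001, 0.998], [-0.998, -0.0, -0.063], [-0.0, -1.0, 0.001]]
ft_force: [-0.6, 0.3, -1.3]
grip_width: 0.0552
```

```bash
python3 o.py; python3 - <<'E'
from h import *
st,im=snap('wrist','w9.png')
blanks(im,cam('wrist',st),.28)
np.save('st9.npy',np.array([st],dtype=object))
E
```

```text
[-0.     0.027  0.007] [-0.6  0.3 -1.3] q6 6.85 jawdir -3.6039495835170445 [0.51807236 0.14702865 0.27069611] 0.055243230687221354 13.65
blank area 13240 []
```

View pics/w9.png

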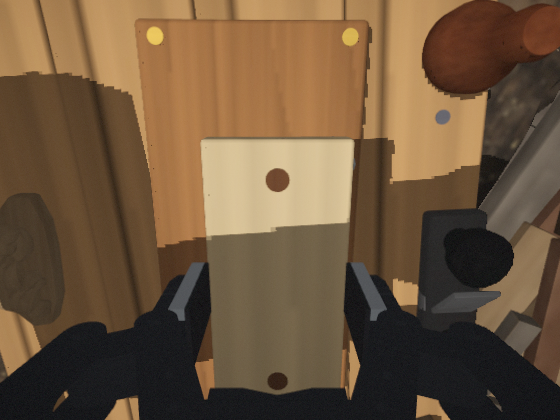

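Emit:
{"fn": "servo_tool", "kwargs": {"rows": [0.4, 0, 0, -0.03, 0, 0, 0, 0.4, 0, 0, -0.03, 0, 0, 0, 0.4, 0, 0, -0.025, 0, 0, 0, 0.4, 0, 0, -0.015, 0, 0, 0, 0.4, 0, 0, 0, 0, 0, 0, 0.4, 0, 0, 0, 0, 0, 0]}}

```text
time_s: 14.2
position: [0.5185, 0.1447, 0.1744]
tool_rot: [[-0.068, 0.005, 0.998], [-0.998, 0.001, -0.068], [-0.001, -1.0, 0.005]]
ft_force: [-9.7, 0.5, 24.8]
grip_width: 0.0544
```

Emit:
{"fn": "servo_tool", "kwargs": {"rows": [0.4, 0, 0, -0.004, 0, 0, 0, 0.4, 0, 0, -0.0025, 0, 0, 0, 0.4, 0, 0, 0, 0, 0, 0, 0.4, 0, 0, 0, 0, 0, 0]}}

```text
time_s: 14.53
position: [0.5187, 0.1447, 0.1739]
tool_rot: [[-0.067, 0.011, 0.998], [-0.998, 0.0, -0.067], [-0.001, -1.0, 0.011]]
ft_force: [-27.6, -2.0, 72.7]
grip_width: 0.0547
```

```bash
python3 o.py
```

```text
[-0.31   4.504  0.023] [-27.6  -2.   72.7] q6 6.86 jawdir -3.850475126225773 [0.51869395 0.1447024  0.17393969] 0.05467958620136079 14.5333
```

Emit:
{"fn": "servo_tool", "kwargs": {"rows": [0.4, 0, 0, 0.02, 0, 0, 0, 0.4, 0, 0, 0.01, 0, 0, 0, 0.4, 0, 0, 0, 0, 0, 0, 0.4, 0, 0, 0, 0, 0, 0]}}

```text
time_s: 14.87
position: [0.5182, 0.1447, 0.1942]
tool_rot: [[-0.067, 0.001, 0.998], [-0.998, -0.0, -0.067], [-0.0, -1.0, 0.001]]
ft_force: [0.5, 0.1, -1.1]
grip_width: 0.0547
```

```bash
python3 o.py; python3 - <<'E'
from h import *
snap('side','s10.png');snap('scene','c10.png');snap('wrist','w10.png')
a=cv2.imread('pics/s10.png')[150:280,200:340];cv2.imwrite('pics/s10z.png',cv2.resize(a,None,fx=4.5,fy=4.5,interpolation=cv2.INTER_CUBIC)) 
a=cv2.imread('pics/c10.png')[180:290,200:340];cv2.imwrite('pics/c10z.png',cv2.resize(a,None,fx=5,fy=5,interpolation=cv2.INTER_CUBIC)) 
E
```

```text
[-0.006  0.02   0.055] [ 0.5  0.1 -1.1] q6 6.85 jawdir -3.86539872306372 [0.51822354 0.14466917 0.19415993] 0.054703470194734545 14.8667
```

View pics/s10z.png

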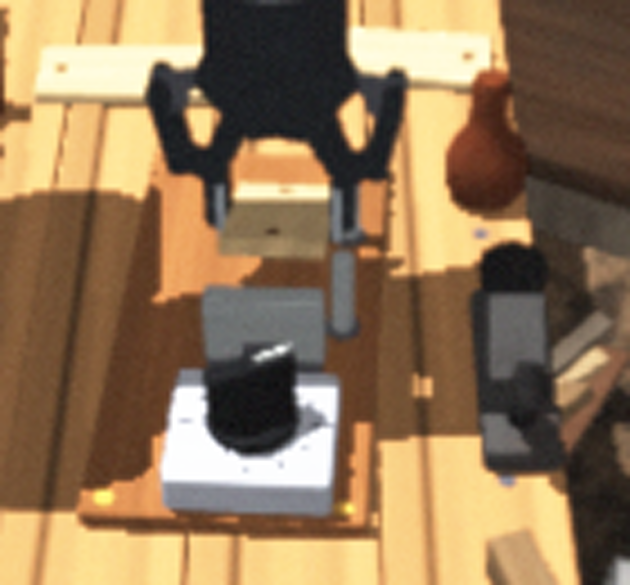

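View pics/c10z.png

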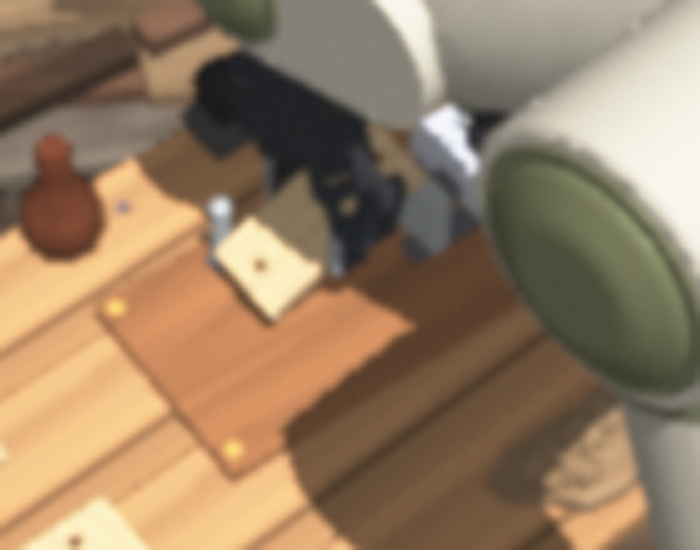

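View pics/w10.png

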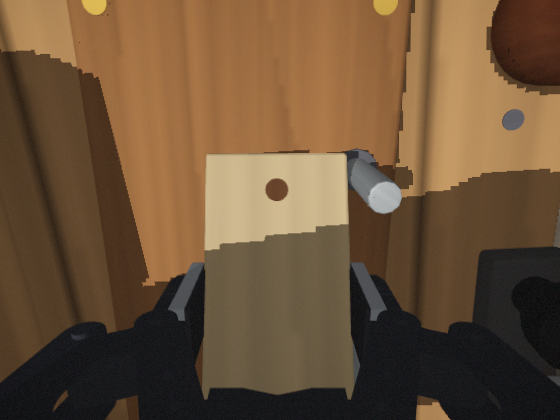

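```bash
python3 - <<'E'
from h import *
L=lambda i:cam('wrist',np.load(f'st{i}.npy',allow_pickle=True)[0])
c={i:L(i) for i in(3,4,6)}
z3=lambda x,y:(x/2.79+190,y/2.79+130); z4=lambda x,y:(x/2.79+190,y/2.79+180)
for a,b in [((172,288),(175,418)),((214,290),(216,420)),((286,295),(280,422)),((330,298),(322,424)),((166,317),(167,441)),((337,330),(324,449)),((157,365),(162,515)),((337,378),(328,520))]:
    print(a,tri(c[3],z3(*a),c[4],z4(*b)))
a=cv2.imread('pics/w6.png')[60:260,120:360];cv2.imwrite('pics/w6z.png',cv2.resize(a,None,fx=3,fy=3,interpolation=cv2.INTER_CUBIC))
a=cv2.imread('pics/w3.png')[130:270,230:350];cv2.imwrite('pics/w3y.png',cv2.resize(a,None,fx=5,fy=4.2,interpolation=cv2.INTER_CUBIC)) 
E
```

```text
(172, 288) (array([0.48233641, 0.09827007, 0.16682643]), np.float64(0.0002357828019123888))
(214, 290) (array([0.49866165, 0.09782101, 0.16751506]), np.float64(0.0006991575099902221))
(286, 295) (array([0.52545111, 0.09480506, 0.16450134]), np.float64(0.0002977052186257927))
(330, 298) (array([0.54256749, 0.09337218, 0.1637201 ]), np.float64(0.000269210677842041))
(166, 317) (array([0.47914892, 0.08538615, 0.1641594 ]), np.float64(0.001279617939084155))
(337, 330) (array([0.54494505, 0.07899633, 0.16070857]), np.float64(0.0017261769728356983))
(157, 365) (array([0.47997187, 0.08633571, 0.20929106]), np.float64(9.91431497024122e-05))
(337, 378) (array([0.54237562, 0.07856961, 0.2024716 ]), np.float64(0.0002632204826400784))
```

View pics/w6z.png

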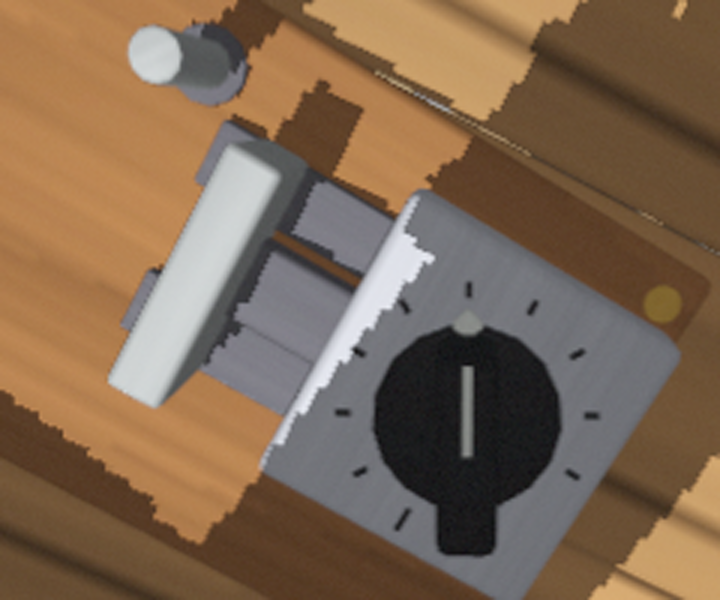

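View pics/w3y.png

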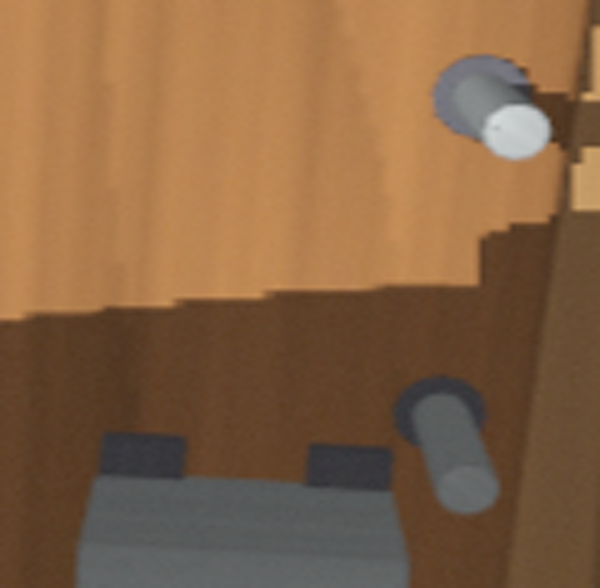

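```bash
python3 - <<'E'
from h import *
st=np.load('st9.npy',allow_pickle=True)[0];c=cam('wrist',st)
a,b=onz(c,(277.5,180),.2787),onz(c,(277.5,381),.2787);print(a,b,(a+b)/2,st['position'],np.linalg.norm(a-b))
E
```

```text
[0.52124936 0.19110907 0.2787    ] [0.51560294 0.10157256 0.2787    ] [0.51842615 0.14634082 0.2787    ] [0.51807236 0.14702865 0.27069611] 0.08971436923675942
```

Emit:
{"fn": "servo_tool", "kwargs": {"rows": [0.4, 0, 0, 0.03, 0, 0, 0, 0.4, 0, 0, 0.02, 0, 0, 0, 0.4, 0, 0, 0, 0, 0, 0, 0.4, 0, 0.012, 0, 0, 0, 0, 0.4, -0.001, 0, 0, 0, 0, 0, 0.4, 0, 0, 0, 0, 0, 0]}}

```text
time_s: 15.52
position: [0.5164, 0.1582, 0.2422]
tool_rot: [[-0.064, -0.003, 0.998], [-0.998, -0.0, -0.064], [0.0, -1.0, -0.003]]
ft_force: [-1.1, -0.1, -1.1]
grip_width: 0.0546
```

Emit:
{"fn": "servo_tool", "kwargs": {"rows": [0.4, 0, 0, -0.03, 0, 0, 0, 0.4, 0, 0, -0.025, 0, 0, 0, 0.4, 0, 0, -0.01, 0, 0, 0, 0.4, 0, 0, 0, 0, 0, 0, 0.4, 0, 0, 0, 0, 0, 0]}}

```text
time_s: 15.93
position: [0.5169, 0.1576, 0.1783]
tool_rot: [[-0.065, -0.002, 0.998], [-0.998, -0.0, -0.065], [0.0, -1.0, -0.002]]
ft_force: [0.8, -0.3, -0.8]
grip_width: 0.0545
```

```bash
python3 o.py; python3 - <<'E'
from h import *
snap('wrist','w11.png')
E
```

```text
[-0.002  0.071 -0.026] [ 0.8 -0.3 -0.8] q6 8.15 jawdir -3.7440947998519913 [0.51694716 0.15763069 0.17827044] 0.05449102732553866 15.9333
```

View pics/w11.png

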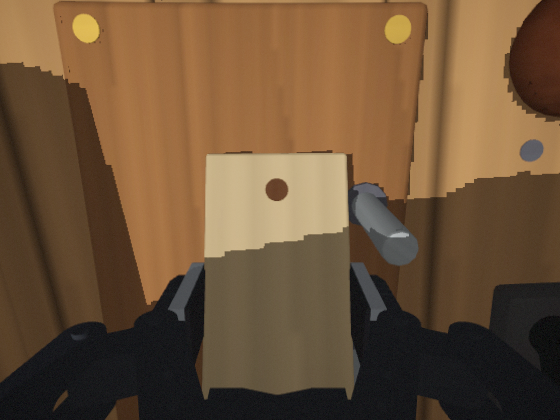

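Emit:
{"fn": "servo_tool", "kwargs": {"rows": [0.4, 0, 0, -0.004, 0, 0, 0, 0.4, 0, 0, -0.003, 0, 0, 0, 0.4, 0, 0, 0, 0, 0, 0]}}

```text
time_s: 16.23
position: [0.5178, 0.1572, 0.1731]
tool_rot: [[-0.066, 0.003, 0.998], [-0.998, -0.0, -0.066], [0.0, -1.0, 0.003]]
ft_force: [-2.6, -2.0, 7.7]
grip_width: 0.055
```

Emit:
{"fn": "servo_tool", "kwargs": {"rows": [0.4, 0, 0, -0.003, 0, 0, 0, 0.4, 0, 0, 0, 0, 0, 0]}}

```text
time_s: 16.4
position: [0.5179, 0.1566, 0.1705]
tool_rot: [[-0.066, 0.004, 0.998], [-0.998, -0.002, -0.066], [0.001, -1.0, 0.004]]
ft_force: [-1.7, -6.4, 11.8]
grip_width: 0.0547
```

Emit:
{"fn": "servo_tool", "kwargs": {"rows": [0.4, 0, 0, -0.002, 0, 0, 0, 0.4, 0, 0, -0.002, 0, 0, 0, 0.4, 0, 0, 0, 0, 0, 0]}}

```text
time_s: 16.65
position: [0.5183, 0.1564, 0.1669]
tool_rot: [[-0.066, 0.005, 0.998], [-0.998, -0.002, -0.066], [0.002, -1.0, 0.005]]
ft_force: [-2.2, -8.3, 13.2]
grip_width: 0.0548
```

```bash
python3 o.py; python3 - <<'E'
from h import *
snap('wrist','w12.png')
E
```

```text
[-0.724  0.234  0.044] [-2.2 -8.3 13.2] q6 8.14 jawdir -3.7811048829385943 [0.5183498  0.15639836 0.16691254] 0.05478979713513003 16.65
```

View pics/w12.png

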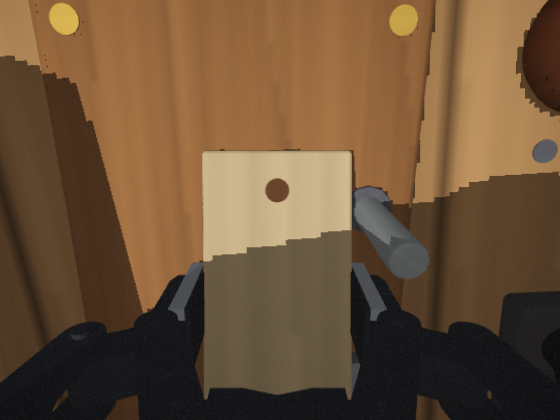

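Emit:
{"fn": "servo_tool", "kwargs": {"rows": [0.7, 0, 0, 0, 0, 0, 0, 0.75, 0, 0, 0, 0, 0, 0, 0.85, 0, 0, 0, 0, 0, 0, 0.85, 0, 0, 0, 0, 0, 0, 0.85, 0, 0, 0.03, 0, 0, 0, 0.85, 0, 0, 0.03, 0, 0, 0, 0.85, 0, 0, 0.03, 0, 0, 0, 0.85, 0, 0, 0, 0, 0, 0, 0.85, 0, 0, 0, 0, 0, 0]}}

```text
time_s: 17.45
position: [0.5176, 0.1578, 0.2559]
tool_rot: [[-0.065, 0.003, 0.998], [-0.998, 0.0, -0.065], [-0.0, -1.0, 0.003]]
ft_force: [-0.1, -0.1, -0.5]
grip_width: 0.0725
```

```bash
python3 o.py; python3 - <<'E'
from h import *
st,im=snap('wrist','w13.png')
blanks(im,cam('wrist',st),.172)
E
```

```text
[0.039 0.047 0.001] [-0.1 -0.1 -0.5] q6 8.15 jawdir -3.7391195302048903 [0.51756871 0.1577561  0.25591411] 0.07252448158148334 17.45
blank area 7194 [(np.float64(277.8), np.float64(160.3))]
```

View pics/w13.png

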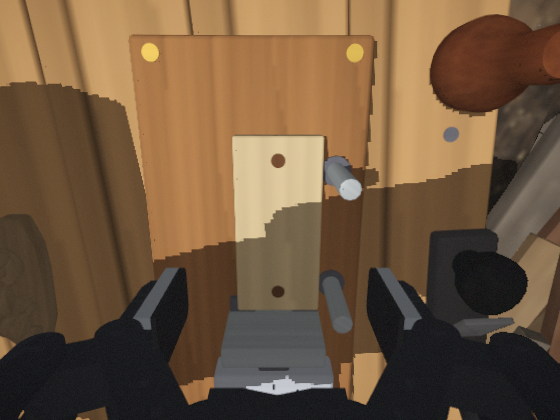

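```bash
cat >> h.py <<'E'
EX=np.array([.9979,-.0654]);EY=np.array([.0654,.9979]);JP=np.array([.5491,.1434])
def jig(p): d=np.array(p)[:2]-JP; return np.round([d@EX*1000,d@EY*1000],1)
E
python3 - <<'E'
from h import *
st=env.observe();c=cam('wrist',st)
for p in [(278,160.3),(278,292)]:print(onz(c,p,.172),jig(onz(c,p,.172)))
for p in [(234,136),(324,136),(320,309),(236,309)]:print(jig(onz(c,p,.172)))
print('stop foot',jig(onz(c,(228,311),.162)),jig(onz(c,(322,311),.162)))
print('stop top',jig(onz(c,(217,360),.209)),jig(onz(c,(329,360),.209)))
for p in[(350,191),(342,324)]: print('pintop',jig(onz(c,p,.214)))
E
```

```text
[0.52011574 0.19387768 0.172     ] [-32.2  48.5]
[0.51428948 0.10426646 0.172     ] [-32.2 -41.3]
[-58.5  63. ]
[-4.8 63. ]
[ -3.3 -54.4]
[-61.1 -54.4]
stop foot [-68.1 -62.3] [ -0.5 -62.3]
stop top [-68.8 -65.9] [ -1.7 -65.9]
pintop [ 4.1 39.9]
pintop [  3.9 -37.7]
```

Emit:
{"fn": "servo_tool", "kwargs": {"rows": [0.95, 0.0074, -0.0347, 0.0055, 0, 0, -6.4, 0.95, 0.0074, -0.0347, 0.005, 0, 0, -6.4, 0.95, 0.0074, -0.0347, 0.005, 0, 0, -6.4, 0.95, 0.0074, -0.0347, 0, 0, 0, -6.4, 0.95, 0.0074, -0.0347, 0, 0, 0, -6.4, 0.95, 0.0074, -0.0347, 0, 0, 0, -6.4, 0.95, 0.0074, -0.0347, 0, 0, 0, -6.4, 0.95, 0.0074, -0.0347, 0, 0, 0, -6.4, 0.95, 0.0074, -0.0347, 0, 0, 0, -6.4, 0.95, 0.0074, -0.0347, 0, 0, 0, -6.4]}}

```text
time_s: 18.33
position: [0.5909, -0.191, 0.2684]
tool_rot: [[-0.928, -0.003, 0.373], [-0.373, 0.002, -0.928], [0.002, -1.0, -0.003]]
ft_force: [0.4, 0.4, 0.5]
grip_width: 0.0812
```

Emit:
{"fn": "servo_tool", "kwargs": {"rows": [0.95, 0.007, -0.0352, 0, 0, 0, -6.5, 0.95, 0, 0, -0.01, 0, 0, 0, 0.95, 0, 0, 0, 0, 0, 0, 0.95, 0, 0, 0, 0, 0, 0]}}

```text
time_s: 18.67
position: [0.5978, -0.224, 0.2585]
tool_rot: [[-0.962, -0.003, 0.272], [-0.272, 0.002, -0.962], [0.002, -1.0, -0.003]]
ft_force: [0.2, 0.9, 0.4]
grip_width: 0.0811
```

```bash
python3 o.py; python3 - <<'E'
from h import *
st,im=snap('wrist','w14.png')
blanks(im,cam('wrist',st),.16)
st,im=snap('scene','c14.png')
E
```

```text
[-0.053  0.004 -0.043] [0.2 0.9 0.4] q6 43.04 jawdir -74.19127766257918 [ 0.59775598 -0.22395785  0.25849332] 0.08112015606108133 18.6667
blank area 3492 [(np.float64(278.3), np.float64(269.3))]
```

View pics/w14.png

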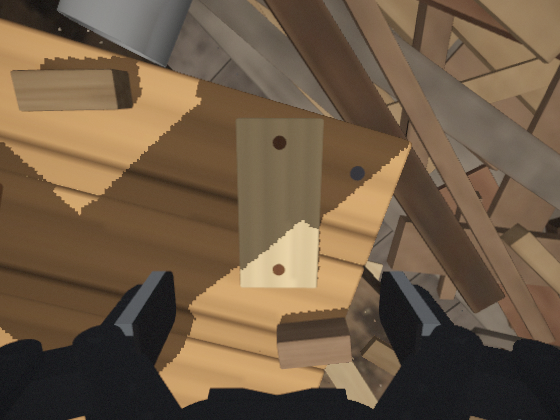

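View pics/c14.png

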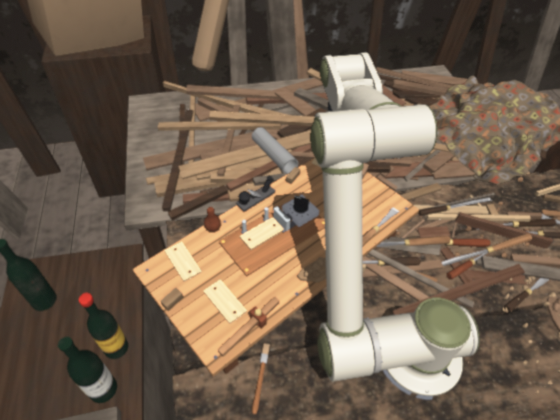

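Emit:
{"fn": "servo_tool", "kwargs": {"rows": [0.95, 0, 0, -0.035, 0, 0, 0, 0.95, 0, 0, -0.035, 0, 0, 0, 0.95, 0, 0, -0.026, 0, 0, 0, 0.95, 0, 0, -0.015, 0, 0, 0, 0.95, 0, 0, 0, 0, 0, 0, 0.8, 0, 0, 0, 0, 0, 0, 0.6, 0, 0, 0, 0, 0, 0, 0.4, 0, 0, 0, 0, 0, 0, 0.4, 0, 0, 0, 0, 0, 0, 0.4, 0, 0, 0, 0, 0, 0], "force": 40}}

```text
time_s: 19.6
position: [0.599, -0.2247, 0.1518]
tool_rot: [[-0.962, 0.004, 0.272], [-0.272, -0.002, -0.962], [-0.003, -1.0, 0.003]]
ft_force: [-0.6, 2.2, 6.6]
grip_width: 0.0546
```

```bash
python3 o.py
```

```text
[ 0.267  0.015 -0.022] [-0.6  2.2  6.6] q6 43.07 jawdir -74.22744897376406 [ 0.5990395  -0.22465624  0.15177608] 0.054583541956112584 19.6
```

Emit:
{"fn": "servo_tool", "kwargs": {"rows": [0.4, 0, 0, 0.03, 0, 0, 0, 0.4, 0, 0, 0.03, 0, 0, 0, 0.4, 0, 0, 0.03, 0, 0, 0, 0.4, 0, 0, 0.031, 0, 0, 0, 0.4, -0.0074, 0.034, 0, 0, 0, 6.4, 0.4, -0.0074, 0.034, 0, 0, 0, 6.4, 0.4, -0.0074, 0.034, 0, 0, 0, 6.4, 0.4, -0.0074, 0.034, 0, 0, 0, 6.4, 0.4, -0.0074, 0.034, 0, 0, 0, 6.4, 0.4, -0.0074, 0.034, 0, 0, 0, 6.4]}}

```text
time_s: 20.43
position: [0.5531, -0.019, 0.2714]
tool_rot: [[-0.581, 0.002, 0.814], [-0.814, -0.0, -0.581], [-0.001, -1.0, 0.002]]
ft_force: [1.0, 0.9, -1.1]
grip_width: 0.0542
```

Emit:
{"fn": "servo_tool", "kwargs": {"rows": [0.4, -0.0074, 0.034, 0, 0, 0, 6.4, 0.4, -0.0074, 0.034, 0, 0, 0, 6.4, 0.4, -0.0074, 0.034, 0, 0, 0, 6.4, 0.4, -0.0074, 0.034, 0, 0, 0, 6.4, 0.4, -0.007, 0.0337, 0, 0, 0, 6.5, 0.4, 0, 0, 0, 0, 0, 0, 0.4, 0, 0, 0, 0, 0, 0]}}

```text
time_s: 21.02
position: [0.5167, 0.1506, 0.2712]
tool_rot: [[-0.063, 0.002, 0.998], [-0.998, -0.0, -0.063], [-0.0, -1.0, 0.002]]
ft_force: [-0.3, -0.1, -0.3]
grip_width: 0.0539
```

```bash
python3 o.py; python3 - <<'E'
from h import *
st,im=snap('wrist','w15.png')
c=cam('wrist',st);p=st['position']
for q in [(277.5,180),(277.5,381)]:X=onz(c,q,p[2]+.008);print(jig(X))
E
```

```text
[-0.027  0.029  0.011] [-0.3 -0.1 -0.3] q6 7.23 jawdir -3.590401220905175 [0.51672953 0.15057145 0.27124548] 0.05393526788952681 21.0167
[-32.5  49.2]
[-32.3 -40.5]
```

View pics/w15.png

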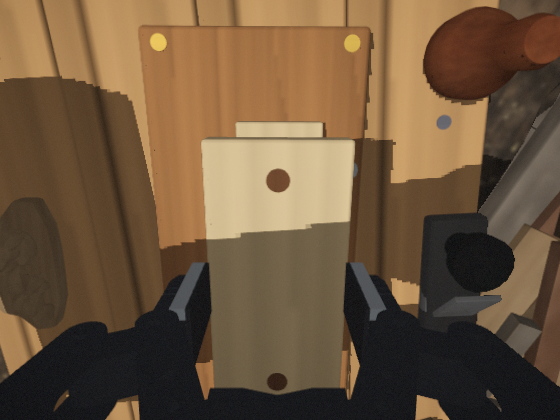

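Emit:
{"fn": "servo_tool", "kwargs": {"rows": [0.4, 0, 0.001, -0.03, 0, 0, 0, 0.4, 0, 0, -0.03, 0, 0, 0, 0.4, 0, 0, -0.02, 0, 0, 0, 0.4, 0, 0, -0.01, 0, 0, 0, 0.4, 0, 0, 0, 0, 0, 0, 0.4, 0, 0, -0.003, 0, 0, 0, 0.4, 0, 0, 0, 0, 0, 0]}}

```text
time_s: 21.65
position: [0.5178, 0.1495, 0.178]
tool_rot: [[-0.067, 0.001, 0.998], [-0.998, 0.0, -0.067], [-0.0, -1.0, 0.001]]
ft_force: [-0.9, -0.0, -1.1]
grip_width: 0.0541
```

Emit:
{"fn": "servo_tool", "kwargs": {"rows": [0.4, 0, 0, -0.002, 0, 0, 0, 0.4, 0, 0, 0, 0, 0, 0, 0.4, 0, 0, 0, 0, 0, 0]}}

```text
time_s: 21.9
position: [0.5174, 0.15, 0.1758]
tool_rot: [[-0.066, 0.001, 0.998], [-0.998, 0.0, -0.066], [-0.0, -1.0, 0.001]]
ft_force: [0.1, -0.7, -0.6]
grip_width: 0.0545
```

Free of contact just above the stack; release and go back up.

Emit:
{"fn": "servo_tool", "kwargs": {"rows": [0.4, 0, 0, -0.001, 0, 0, 0, 0.7, 0, 0, 0, 0, 0, 0, 0.75, 0, 0, 0, 0, 0, 0, 0.85, 0, 0, 0, 0, 0, 0, 0.85, 0, 0, 0, 0, 0, 0, 0.85, 0, 0, 0.03, 0, 0, 0, 0.85, 0, 0, 0.03, 0, 0, 0, 0.85, 0, 0, 0.03, 0, 0, 0, 0.85, 0, 0, 0, 0, 0, 0, 0.85, 0, 0, 0, 0, 0, 0]}}

```text
time_s: 22.73
position: [0.5176, 0.1502, 0.2656]
tool_rot: [[-0.065, 0.003, 0.998], [-0.998, 0.0, -0.065], [-0.0, -1.0, 0.003]]
ft_force: [0.9, 0.0, 0.1]
grip_width: 0.0728
```

```bash
python3 o.py; python3 - <<'E'
from h import *
st,im=snap('wrist','w16.png')
E
```

```text
[ 0.054 -0.015 -0.047] [0.9 0.  0.1] q6 7.33 jawdir -3.744476496218975 [0.51758388 0.15017682 0.26559657] 0.07275119489957035 22.7333
```

View pics/w16.png

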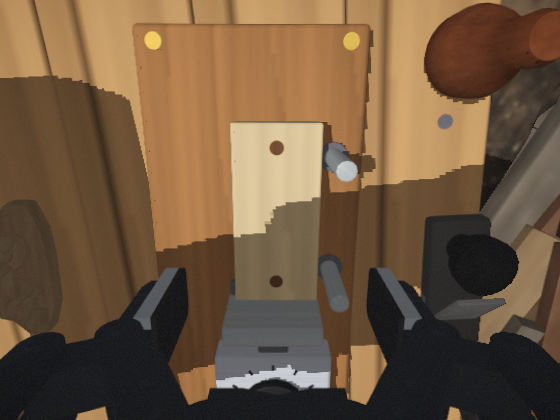

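Emit:
{"fn": "servo_tool", "kwargs": {"rows": [0.95, -0.0078, 0.0163, 0, 0, 0, 7.1, 0.95, -0.0078, 0.0163, 0, 0, 0, 7.1, 0.95, -0.0078, 0.0163, 0, 0, 0, 7.1, 0.95, -0.0078, 0.0163, 0, 0, 0, 7.1, 0.95, -0.0078, 0.0163, 0, 0, 0, 7.1, 0.95, -0.0078, 0.0163, 0, 0, 0, 7.1, 0.95, -0.0078, 0.0163, 0, 0, 0, 7.1, 0.95, -0.0078, 0.0163, 0, 0, 0, 7.1, 0.95, -0.0078, 0.0163, 0, 0, 0, 7.1, 0.95, -0.0078, 0.0163, 0, 0, 0, 7.1]}}

```text
time_s: 23.62
position: [0.4383, 0.3137, 0.2627]
tool_rot: [[0.925, -0.003, 0.381], [-0.381, -0.001, 0.925], [-0.002, -1.0, -0.002]]
ft_force: [1.0, -0.5, 0.7]
grip_width: 0.0807
```

Emit:
{"fn": "servo_tool", "kwargs": {"rows": [0.95, -0.0078, 0.0163, -0.004, 0, 0, 7.1, 0.95, -0.0078, 0.0163, 0, 0, 0, 7.1, 0.95, -0.0077, 0.0161, 0, 0, 0, 7.15, 0.95, 0, 0, 0, 0, 0, 0, 0.95, 0, 0, 0, 0, 0, 0]}}

```text
time_s: 24.03
position: [0.4153, 0.3619, 0.259]
tool_rot: [[1.0, -0.002, 0.025], [-0.025, -0.001, 1.0], [-0.002, -1.0, -0.001]]
ft_force: [0.7, 0.6, -0.4]
grip_width: 0.0811
```

```bash
python3 o.py; python3 - <<'E'
from h import *
st,im=snap('wrist','w17.png')
blanks(im,cam('wrist',st),.16)
st,im=snap('side','s17.png')
E
```

```text
[-0.023 -0.005  0.017] [ 0.7  0.6 -0.4] q6 -59.79 jawdir 88.55539577800255 [0.41531346 0.36191875 0.25897167] 0.08112803449621328 24.0333
blank area 12832 [(np.float64(278.3), np.float64(270.3)), (np.float64(278.1), np.float64(143.9))] ctr [0.4155 0.3621 0.16  ] ang -1.35 len 0.0895
```

View pics/w17.png

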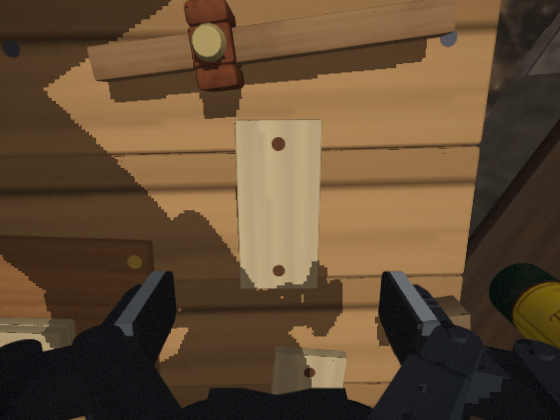

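View pics/s17.png

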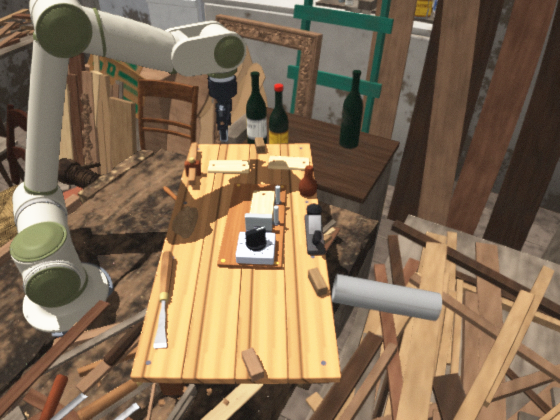

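Emit:
{"fn": "servo_tool", "kwargs": {"rows": [0.95, 0, 0, -0.035, 0, 0, 0, 0.95, 0, 0, -0.035, 0, 0, 0, 0.95, 0, 0, -0.026, 0, 0, 0, 0.95, 0, 0, -0.015, 0, 0, 0, 0.95, 0, 0, 0, 0, 0, 0, 0.8, 0, 0, 0, 0, 0, 0, 0.6, 0, 0, 0, 0, 0, 0, 0.4, 0, 0, 0, 0, 0, 0, 0.4, 0, 0, 0, 0, 0, 0, 0.4, 0, 0, 0, 0, 0, 0], "force": 40}}

```text
time_s: 24.97
position: [0.4168, 0.3619, 0.1511]
tool_rot: [[1.0, 0.003, 0.025], [-0.025, 0.001, 1.0], [0.003, -1.0, 0.001]]
ft_force: [0.2, -1.7, 6.6]
grip_width: 0.0541
```

Emit:
{"fn": "servo_tool", "kwargs": {"rows": [0.4, 0, 0, 0.03, 0, 0, 0, 0.4, 0, 0, 0.03, 0, 0, 0, 0.4, 0, 0, 0.03, 0, 0, 0, 0.4, 0, 0, 0.031, 0, 0, 0, 0.4, 0.0078, -0.0163, 0, 0, 0, -7.1, 0.4, 0.0078, -0.0163, 0, 0, 0, -7.1, 0.4, 0.0078, -0.0163, 0, 0, 0, -7.1, 0.4, 0.0078, -0.0163, 0, 0, 0, -7.1, 0.4, 0.0078, -0.0163, 0, 0, 0, -7.1, 0.4, 0.0078, -0.0163, 0, 0, 0, -7.1]}}

```text
time_s: 25.8
position: [0.4629, 0.2632, 0.2709]
tool_rot: [[0.715, 0.001, 0.699], [-0.699, 0.0, 0.715], [0.0, -1.0, 0.001]]
ft_force: [-0.0, -0.1, 0.3]
grip_width: 0.0547
```

Emit:
{"fn": "servo_tool", "kwargs": {"rows": [0.4, 0.0078, -0.0163, 0, 0, 0, -7.1, 0.4, 0.0078, -0.0163, 0, 0, 0, -7.1, 0.4, 0.0078, -0.0163, 0, 0, 0, -7.1, 0.4, 0.0078, -0.0163, 0, 0, 0, -7.1, 0.4, 0.0078, -0.0163, 0, 0, 0, -7.1, 0.4, 0.0078, -0.0163, 0, 0, 0, -7.1, 0.4, 0.0077, -0.0161, 0, 0, 0, -7.15, 0.4, 0, 0, 0, 0, 0, 0, 0.4, 0, 0, 0, 0, 0, 0]}}

```text
time_s: 26.55
position: [0.5173, 0.1497, 0.2706]
tool_rot: [[-0.065, 0.0, 0.998], [-0.998, 0.0, -0.065], [-0.0, -1.0, 0.0]]
ft_force: [0.5, 0.7, -0.1]
grip_width: 0.0542
```

```bash
python3 o.py; python3 - <<'E'
from h import *
st,im=snap('wrist','w18.png')
E
```

```text
[-0.029 -0.047 -0.006] [ 0.5  0.7 -0.1] q6 7.25 jawdir -3.7145281904931964 [0.51728423 0.14971888 0.27064206] 0.054175965341849264 26.55
```

View pics/w18.png

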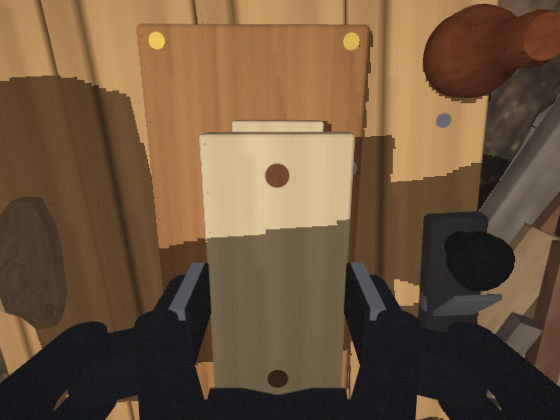

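Emit:
{"fn": "servo_tool", "kwargs": {"rows": [0.4, 0, 0, -0.03, 0, 0, 0, 0.4, 0, 0, -0.025, 0, 0, 0, 0.4, 0, 0, -0.015, 0, 0, 0, 0.4, 0, 0, -0.01, 0, 0, 0, 0.4, 0, 0, -0.003, 0, 0, 0, 0.4, 0, 0, 0, 0, 0, 0, 0.4, 0, 0, -0.002, 0, 0, 0, 0.4, 0, 0, 0, 0, 0, 0]}}

```text
time_s: 27.27
position: [0.5173, 0.1504, 0.186]
tool_rot: [[-0.064, 0.001, 0.998], [-0.998, 0.0, -0.064], [-0.0, -1.0, 0.001]]
ft_force: [-0.6, -0.3, -0.9]
grip_width: 0.0546
```

Emit:
{"fn": "servo_tool", "kwargs": {"rows": [0.4, 0, 0, -0.001, 0, 0, 0, 0.7, 0, 0, 0, 0, 0, 0, 0.75, 0, 0, 0, 0, 0, 0, 0.85, 0, 0, 0, 0, 0, 0, 0.85, 0, 0, 0, 0, 0, 0, 0.85, 0, 0, 0.03, 0, 0, 0, 0.85, 0, 0, 0.03, 0, 0, 0, 0.85, 0, 0, 0.02, 0, 0, 0, 0.85, 0, 0, 0, 0, 0, 0, 0.85, 0, 0, 0, 0, 0, 0]}}

```text
time_s: 28.1
position: [0.5174, 0.1501, 0.265]
tool_rot: [[-0.065, 0.002, 0.998], [-0.998, 0.0, -0.065], [-0.0, -1.0, 0.002]]
ft_force: [-0.1, -0.9, -0.4]
grip_width: 0.0725
```

```bash
python3 o.py; python3 - <<'E'
from h import *
st,im=snap('wrist','w19.png')
E
```

```text
[-0.037 -0.04   0.01 ] [-0.1 -0.9 -0.4] q6 7.33 jawdir -3.749428758188004 [0.51738858 0.15011128 0.26500922] 0.07252111966280825 28.1
```

View pics/w19.png

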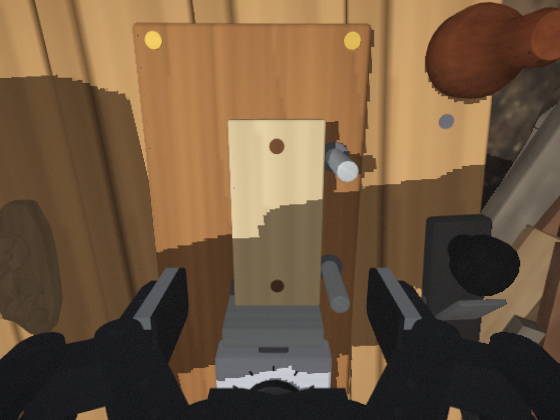

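Emit:
{"fn": "servo_tool", "kwargs": {"rows": [0.95, 0.0058, 0.0175, 0, 0, 0, 6.7, 0.95, 0.0058, 0.0175, 0, 0, 0, 6.7, 0.95, 0.0058, 0.0175, 0, 0, 0, 6.7, 0.95, 0.0058, 0.0175, 0, 0, 0, 6.7, 0.95, 0.0058, 0.0175, 0, 0, 0, 6.7, 0.95, 0.0058, 0.0175, 0, 0, 0, 6.7, 0.95, 0.0058, 0.0175, 0, 0, 0, 6.7, 0.95, 0.0058, 0.0175, 0, 0, 0, 6.7, 0.95, 0.0058, 0.0175, 0, 0, 0, 6.7, 0.95, 0.0058, 0.0175, 0, 0, 0, 6.7]}}

```text
time_s: 28.98
position: [0.5751, 0.3259, 0.2624]
tool_rot: [[0.896, -0.003, 0.445], [-0.445, -0.001, 0.896], [-0.002, -1.0, -0.002]]
ft_force: [0.1, -0.1, -0.1]
grip_width: 0.0809
```

Emit:
{"fn": "servo_tool", "kwargs": {"rows": [0.95, 0.0058, 0.0175, -0.004, 0, 0, 6.7, 0.95, 0.0058, 0.0175, 0, 0, 0, 6.7, 0.95, 0.0062, 0.0175, 0, 0, 0, 6.75, 0.95, 0, 0, 0, 0, 0, 0, 0.95, 0, 0, 0, 0, 0, 0]}}

```text
time_s: 29.4
position: [0.5927, 0.3779, 0.2581]
tool_rot: [[0.993, -0.003, 0.116], [-0.116, -0.001, 0.993], [-0.003, -1.0, -0.002]]
ft_force: [0.4, -0.3, -0.3]
grip_width: 0.0811
```

```bash
python3 o.py; python3 - <<'E'
from h import *
st,im=snap('wrist','w20.png')
blanks(im,cam('wrist',st),.16)
E
```

```text
[-0.016  0.046  0.01 ] [ 0.4 -0.3 -0.3] q6 -60.44 jawdir 83.33379488247093 [0.59274325 0.37789065 0.25810544] 0.08108765567223696 29.4
blank area 12202 [(np.float64(278.6), np.float64(270.8)), (np.float64(278.5), np.float64(143.5))] ctr [0.5928 0.3783 0.16  ] ang -6.58 len 0.0898
```

View pics/w20.png

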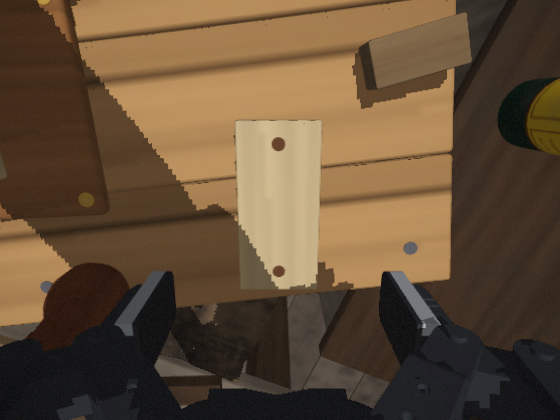

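Emit:
{"fn": "servo_tool", "kwargs": {"rows": [0.95, 0, 0, -0.035, 0, 0, 0, 0.95, 0, 0, -0.035, 0, 0, 0, 0.95, 0, 0, -0.026, 0, 0, 0, 0.95, 0, 0, -0.015, 0, 0, 0, 0.95, 0, 0, 0, 0, 0, 0, 0.8, 0, 0, 0, 0, 0, 0, 0.6, 0, 0, 0, 0, 0, 0, 0.4, 0, 0, 0, 0, 0, 0, 0.4, 0, 0, 0, 0, 0, 0, 0.4, 0, 0, 0, 0, 0, 0], "force": 40}}

```text
time_s: 30.28
position: [0.5937, 0.3776, 0.1518]
tool_rot: [[0.993, 0.004, 0.115], [-0.115, 0.001, 0.993], [0.004, -1.0, 0.002]]
ft_force: [-0.5, -0.9, 7.1]
grip_width: 0.0542
```

Emit:
{"fn": "servo_tool", "kwargs": {"rows": [0.4, 0, 0, 0.03, 0, 0, 0, 0.4, 0, 0, 0.03, 0, 0, 0, 0.4, 0, 0, 0.033, 0, 0, 0, 0.4, 0, 0, 0.033, 0, 0, 0, 0.4, -0.0058, -0.0175, 0, 0, 0, -6.7, 0.4, -0.0058, -0.0175, 0, 0, 0, -6.7, 0.4, -0.0058, -0.0175, 0, 0, 0, -6.7, 0.4, -0.0058, -0.0175, 0, 0, 0, -6.7, 0.4, -0.0058, -0.0175, 0, 0, 0, -6.7, 0.4, -0.0058, -0.0175, 0, 0, 0, -6.7]}}

```text
time_s: 31.12
position: [0.5577, 0.2718, 0.2759]
tool_rot: [[0.68, 0.001, 0.733], [-0.733, 0.0, 0.68], [0.0, -1.0, 0.001]]
ft_force: [0.0, -1.0, -0.7]
grip_width: 0.0544
```

Emit:
{"fn": "servo_tool", "kwargs": {"rows": [0.4, -0.0058, -0.0175, 0, 0, 0, -6.7, 0.4, -0.0058, -0.0175, 0, 0, 0, -6.7, 0.4, -0.0058, -0.0175, 0, 0, 0, -6.7, 0.4, -0.0058, -0.0175, 0, 0, 0, -6.7, 0.4, -0.0058, -0.0175, 0, 0, 0, -6.7, 0.4, -0.0058, -0.0175, 0, 0, 0, -6.7, 0.4, -0.0062, -0.0175, 0, 0, 0, -6.75, 0.4, 0, 0, 0, 0, 0, 0, 0.4, 0, 0, 0, 0, 0, 0]}}

```text
time_s: 31.87
position: [0.5171, 0.1497, 0.2761]
tool_rot: [[-0.065, 0.001, 0.998], [-0.998, 0.0, -0.065], [-0.0, -1.0, 0.001]]
ft_force: [0.3, 0.6, -1.3]
grip_width: 0.0541
```

```bash
python3 o.py; python3 - <<'E'
from h import *
st,im=snap('wrist','w21.png')
E
```

```text
[ 0.071 -0.017  0.002] [ 0.3  0.6 -1.3] q6 7.27 jawdir -3.7432913742435816 [0.51713294 0.14967757 0.27606729] 0.054093445638063946 31.8667
```

View pics/w21.png

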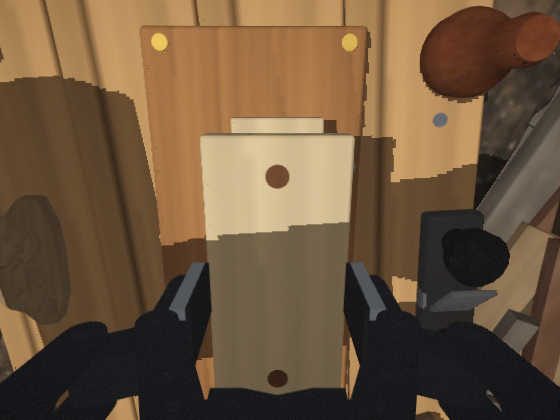

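Emit:
{"fn": "servo_tool", "kwargs": {"rows": [0.4, 0, 0, -0.03, 0, 0, 0, 0.4, 0, 0, -0.025, 0, 0, 0, 0.4, 0, 0, -0.015, 0, 0, 0, 0.4, 0, 0, -0.006, 0, 0, 0, 0.4, 0, 0, -0.003, 0, 0, 0, 0.4, 0, 0, 0, 0, 0, 0, 0.4, 0, 0, -0.001, 0, 0, 0, 0.4, 0, 0, 0, 0, 0, 0]}}

```text
time_s: 32.58
position: [0.5176, 0.1503, 0.1962]
tool_rot: [[-0.065, 0.002, 0.998], [-0.998, 0.0, -0.065], [-0.0, -1.0, 0.002]]
ft_force: [0.2, -0.1, -1.3]
grip_width: 0.0542
```

Emit:
{"fn": "servo_tool", "kwargs": {"rows": [0.4, 0, 0, -0.001, 0, 0, 0, 0.7, 0, 0, 0, 0, 0, 0, 0.75, 0, 0, 0, 0, 0, 0, 0.85, 0, 0, 0, 0, 0, 0, 0.85, 0, 0, 0, 0, 0, 0, 0.85, 0, 0, 0.03, 0, 0, 0, 0.85, 0, 0, 0.03, 0, 0, 0, 0.85, 0, 0, 0.02, 0, 0, 0, 0.85, 0, 0, 0, 0, 0, 0, 0.85, 0, 0, 0, 0, 0, 0]}}

```text
time_s: 33.42
position: [0.5174, 0.1501, 0.275]
tool_rot: [[-0.065, 0.002, 0.998], [-0.998, 0.0, -0.065], [-0.0, -1.0, 0.002]]
ft_force: [0.3, 0.1, -0.5]
grip_width: 0.0723
```

```bash
python3 o.py; python3 - <<'E'
from h import *
st,im=snap('wrist','w22.png');c=cam('wrist',st)
st,im=snap('side','s22.png');
a=cv2.imread('pics/s22.png')[130:280,200:340];cv2.imwrite('pics/s22z.png',cv2.resize(a,None,fx=4,fy=4,interpolation=cv2.INTER_CUBIC)) 
E
```

```text
[ 0.05   0.039 -0.061] [ 0.3  0.1 -0.5] q6 7.33 jawdir -3.749534158735724 [0.5173721  0.150121   0.27502018] 0.07233439290516995 33.4167
```

View pics/w22.png

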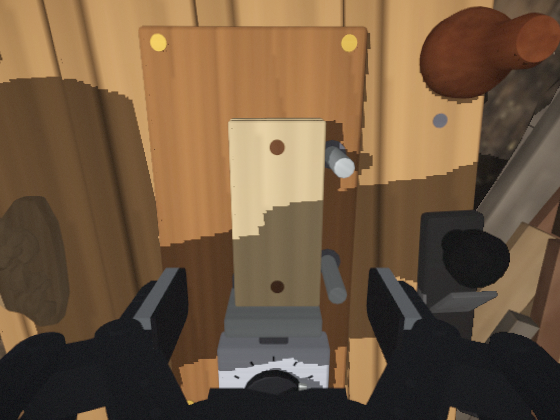

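View pics/s22z.png

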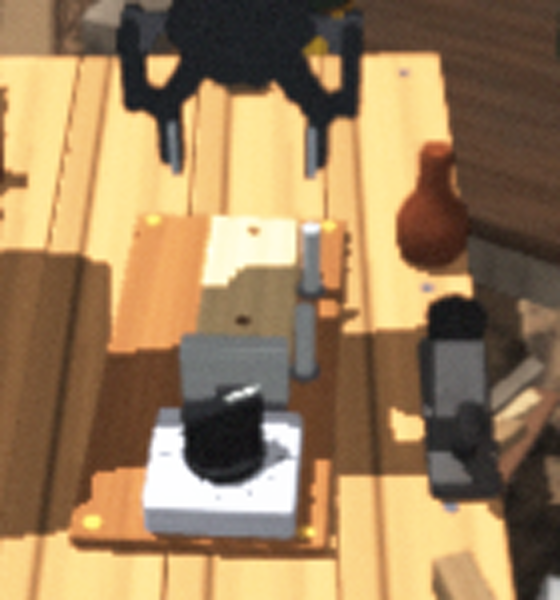

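Emit:
{"fn": "servo_tool", "kwargs": {"rows": [0.5, 0.0027, 0.03, 0, 0, 0, 0, 0.2, 0.0027, 0.03, 0, 0, 0, 0, 0, 0.0028, 0.0301, 0, 0, 0, 0, 0, 0, 0, 0, 0, 0, 0, 0, 0, 0, -0.03, 0, 0, 0, 0, 0, 0, -0.03, 0, 0, 0, 0, 0, 0, -0.03, 0, 0, 0, 0, 0, 0, -0.018, 0, 0, 0, 0, 0, 0, 0, 0, 0, 0, 0, 0, 0, 0, 0, 0, 0]}}

```text
time_s: 34.35
position: [0.5248, 0.2398, 0.1649]
tool_rot: [[-0.066, -0.003, 0.998], [-0.998, -0.001, -0.066], [0.001, -1.0, -0.003]]
ft_force: [-0.6, 0.4, 0.9]
grip_width: -0.0005
```

```bash
python3 o.py; python3 - <<'E'
from h import *
st=env.observe();print(jig(st['position']))
st,im=snap('wrist','w23.png')
E
```

```text
[0.036 0.022 0.024] [-0.6  0.4  0.9] q6 16.57 jawdir -3.760420624797251 [0.52483165 0.23976965 0.16493422] -0.0005352593592656406 34.35
[-30.5  94.6]
```

View pics/w23.png

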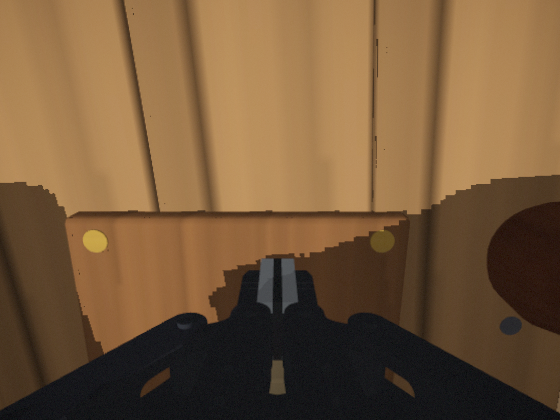

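Emit:
{"fn": "servo_tool", "kwargs": {"rows": [0, -0.0005, -0.007, 0, 0, 0, 0, 0, -0.0005, -0.007, 0, 0, 0, 0, 0, -0.0002, -0.003, 0, 0, 0, 0, 0, -0.0002, -0.003, 0, 0, 0, 0, 0, 0, 0, 0, 0, 0, 0]}}

```text
time_s: 34.82
position: [0.524, 0.2195, 0.1664]
tool_rot: [[-0.066, 0.0, 0.998], [-0.998, -0.0, -0.066], [0.0, -1.0, 0.0]]
ft_force: [0.1, -0.2, 0.6]
grip_width: -0.0002
```

Emit:
{"fn": "servo_tool", "kwargs": {"rows": [0, -0.0001, -0.0015, 0, 0, 0, 0, 0, -0.0001, -0.0015, 0, 0, 0, 0, 0, 0, 0, 0, 0, 0, 0]}}

```text
time_s: 35.07
position: [0.5238, 0.2173, 0.1664]
tool_rot: [[-0.065, 0.0, 0.998], [-0.998, 0.0, -0.065], [-0.0, -1.0, 0.0]]
ft_force: [0.3, 1.4, 0.3]
grip_width: -0.0001
```

Emit:
{"fn": "servo_tool", "kwargs": {"rows": [0, -0.0001, -0.0015, 0, 0, 0, 0, 0, -0.0001, -0.001, 0, 0, 0, 0, 0, 0, 0, 0, 0, 0, 0]}}

```text
time_s: 35.32
position: [0.5237, 0.2167, 0.1665]
tool_rot: [[-0.065, 0.001, 0.998], [-0.998, 0.004, -0.065], [-0.004, -1.0, 0.001]]
ft_force: [2.0, 11.8, -1.1]
grip_width: 0.0
```

Emit:
{"fn": "servo_tool", "kwargs": {"rows": [0, 0.0007, 0.01, 0, 0, 0, 0, 0, 0.0007, 0.01, 0, 0, 0, 0, 0, 0, 0, 0.03, 0, 0, 0, 0, 0, 0, 0.03, 0, 0, 0, 0, 0, 0, 0.03, 0, 0, 0, 0, -0.002, -0.03, 0.01, 0, 0, 0, 0, -0.002, -0.03, 0, 0, 0, 0, 0, 0, 0, 0, 0, 0, 0, 0, 0, 0, 0, 0, 0, 0]}}

```text
time_s: 36.07
position: [0.521, 0.1741, 0.2665]
tool_rot: [[-0.067, -0.0, 0.998], [-0.998, -0.0, -0.067], [0.0, -1.0, 0.0]]
ft_force: [0.5, -0.3, -0.1]
grip_width: 0.0
```

```bash
python3 o.py; python3 - <<'E'
from h import *
st,im=snap('wrist','w24.png');np.save('st24.npy',np.array([st],dtype=object))
a=cv2.imread('pics/w24.png')[100:330,180:400];cv2.imwrite('pics/w24z.png',cv2.resize(a,None,fx=2.6,fy=2.6,interpolation=cv2.INTER_CUBIC)) 
E
```

```text
[-0.003  0.016  0.07 ] [ 0.5 -0.3 -0.1] q6 9.99 jawdir -3.856202602929249 [0.52102461 0.17408811 0.26649055] 2.032241528980593e-05 36.0667
```

View pics/w24z.png

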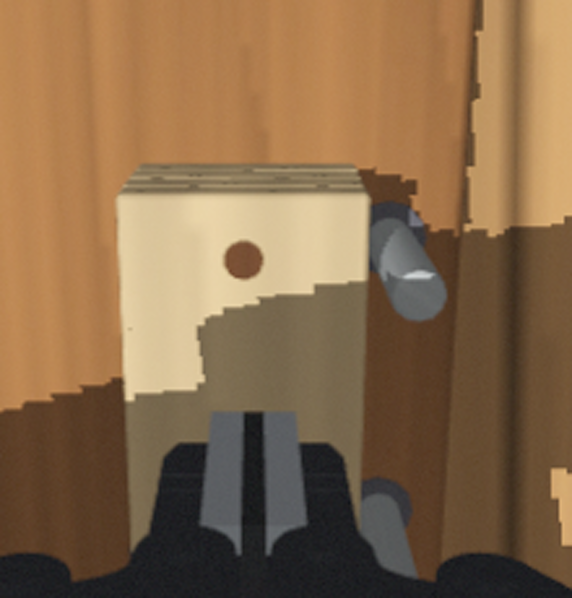

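```bash
python3 - <<'E'
from h import *
c=cam('wrist',np.load('st24.npy',allow_pickle=True)[0])
f=lambda x,y:(x/2.6+180,y/2.6+100)
for p in [(118,193),(369,194)]:print(jig(onz(c,f(*p),.202)))
print('bottom',[jig(onz(c,f(*p),z)) for p,z in (((140,164),.162),((356,164),.162),((367,187),.192),((129,178),.182))])
print('dot',jig(onz(c,f(243,260),.202)))
print('pin',jig(onz(c,f(417,297),.214)))
E
```

```text
[-59.   60.2]
[-4.4 59.9]
bottom [array([-58.7,  59.5]), array([-3.1, 59.4]), array([-3.7, 59.4]), array([-59. ,  59.7])]
dot [-31.9  45. ]
pin [ 5.  40.2]
```

Emit:
{"fn": "servo_tool", "kwargs": {"rows": [0, 0, 0, 0.02, 0, 0, 0, 0, -0.002, -0.03, 0.02, 0, 0, 0, 0, -0.002, -0.03, 0, 0, 0, 0, 0, -0.002, -0.03, 0, 0, 0, 0, 0, -0.002, -0.03, 0, 0, 0, 0, 0, -0.002, -0.03, 0, 0, 0, 0, 0, 0, 0, 0, 0, 0, 0, 0, 0, 0, 0, 0, 0, 0]}}

```text
time_s: 36.78
position: [0.5112, 0.0245, 0.306]
tool_rot: [[-0.067, -0.001, 0.998], [-0.998, 0.0, -0.067], [-0.0, -1.0, -0.001]]
ft_force: [0.5, 0.4, 0.9]
grip_width: -0.0
```

```bash
python3 o.py; python3 - <<'E'
from h import *
st,im=snap('wrist','w25.png');np.save('st25.npy',np.array([st],dtype=object))
a=cv2.imread('pics/w25.png')[0:220,170:390];cv2.imwrite('pics/w25z.png',cv2.resize(a,None,fx=2.7,fy=2.7,interpolation=cv2.INTER_CUBIC)) 
E
```

```text
[-0.02  -0.016  0.059] [0.5 0.4 0.9] q6 -6.7 jawdir -3.8269054810101486 [0.51120582 0.02454627 0.30600063] -4.311750724387025e-05 36.7833
```

View pics/w25z.png

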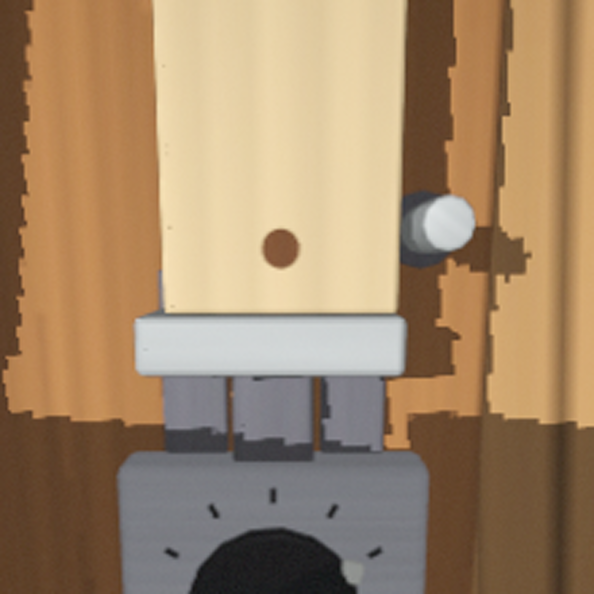

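Emit:
{"fn": "servo_tool", "kwargs": {"rows": [0, -0.0036, 0.0096, 0, 0, 0, 6.95, 0, -0.0036, 0.0096, 0, 0, 0, 6.95, 0, -0.0036, 0.0096, 0, 0, 0, 6.95, 0, -0.0036, 0.0096, 0, 0, 0, 6.95, 0, -0.0036, 0.0096, 0, 0, 0, 6.95, 0, -0.0036, 0.0096, 0, 0, 0, 6.95, 0, -0.0036, 0.0096, 0, 0, 0, 6.95, 0, -0.0036, 0.0096, 0, 0, 0, 6.95, 0, -0.0036, 0.0096, 0, 0, 0, 6.95, 0, -0.0036, 0.0096, 0, 0, 0, 6.95]}}

```text
time_s: 37.67
position: [0.4746, 0.1229, 0.3062]
tool_rot: [[0.915, -0.0, 0.403], [-0.403, 0.0, 0.915], [-0.0, -1.0, 0.0]]
ft_force: [0.6, 1.1, -0.2]
grip_width: -0.0001
```

Emit:
{"fn": "servo_tool", "kwargs": {"rows": [0, -0.0036, 0.0096, 0, 0, 0, 6.95, 0, -0.0036, 0.0096, -0.03, 0, 0, 6.95, 0, -0.0036, 0.0096, -0.03, 0, 0, 6.6, 0, 0, 0, -0.03, 0, 0, 0, 0, 0, 0, -0.03, 0, 0, 0, 0, 0, 0, -0.015, 0, 0, 0, 0, 0, 0, 0, 0, 0, 0, 0, 0, 0, 0, 0, 0, 0]}}

```text
time_s: 38.33
position: [0.464, 0.1507, 0.1714]
tool_rot: [[0.998, -0.001, 0.064], [-0.064, 0.0, 0.998], [-0.001, -1.0, -0.0]]
ft_force: [0.3, 0.7, 1.0]
grip_width: 0.0002
```

```bash
python3 o.py; python3 -c "
from h import *
print(jig(env.observe()['position']))"
```

```text
[-0.039 -0.002 -0.008] [0.3 0.7 1. ] q6 -82.3 jawdir 86.35118395812623 [0.46404329 0.15068688 0.17135409] 0.0001670464043868158 38.3333
[-85.4   1.7]
```

Emit:
{"fn": "servo_tool", "kwargs": {"rows": [0, 0, -0.0015, -0.005, 0, 0, 0, 0, 0.005, -0.0003, 0, 0, 0, 0, 0, 0.005, -0.0003, 0, 0, 0, 0, 0, 0.003, -0.0002, 0, 0, 0, 0, 0, 0.002, -0.0001, 0, 0, 0, 0, 0, 0, 0, 0, 0, 0, 0]}}

```text
time_s: 38.83
position: [0.4795, 0.1471, 0.1666]
tool_rot: [[0.998, 0.0, 0.066], [-0.066, 0.0, 0.998], [0.0, -1.0, 0.0]]
ft_force: [0.0, -0.1, 0.3]
grip_width: 0.0001
```

Emit:
{"fn": "servo_tool", "kwargs": {"rows": [0, 0.0015, -0.0001, 0, 0, 0, 0, 0, 0.0015, -0.0001, 0, 0, 0, 0, 0, 0, 0, 0, 0, 0, 0]}}

```text
time_s: 39.08
position: [0.4815, 0.147, 0.1664]
tool_rot: [[0.998, -0.002, 0.065], [-0.065, 0.0, 0.998], [-0.002, -1.0, -0.0]]
ft_force: [-6.3, 1.0, 5.0]
grip_width: -0.0
```

Emit:
{"fn": "servo_tool", "kwargs": {"rows": [0, 0.0007, 0, 0, 0, 0, 0, 0, 0, 0, 0, 0, 0, 0]}}

```text
time_s: 39.25
position: [0.4815, 0.147, 0.1664]
tool_rot: [[0.998, -0.003, 0.065], [-0.065, -0.0, 0.998], [-0.003, -1.0, -0.0]]
ft_force: [-9.5, 0.1, 6.4]
grip_width: 0.0002
```

```bash
python3 o.py; python3 - <<'E'
from h import *
st,im=snap('side','s26.png');
a=cv2.imread('pics/s26.png')[130:280,200:340];cv2.imwrite('pics/s26z.png',cv2.resize(a,None,fx=4,fy=4,interpolation=cv2.INTER_CUBIC)) 
E
```

```text
[0.018 1.32  0.056] [-9.5  0.1  6.4] q6 -82.79 jawdir 86.26688712273892 [0.48150327 0.14697277 0.1664327 ] 0.0002319591619736536 39.25
```

View pics/s26z.png

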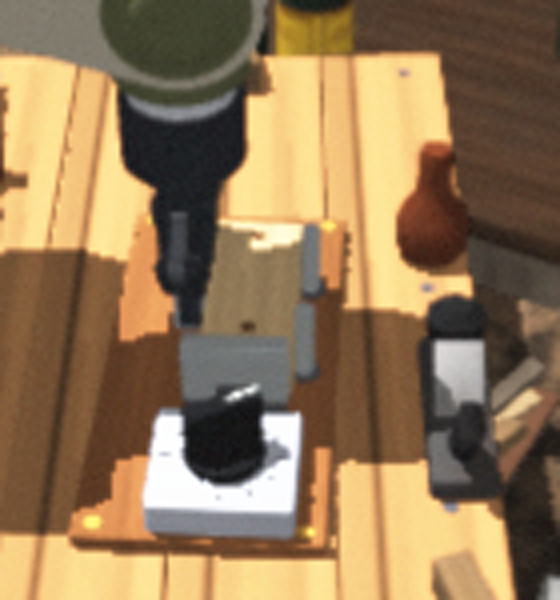

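Emit:
{"fn": "servo_tool", "kwargs": {"rows": [0, -0.006, 0, 0, 0, 0, 0, 0, 0, 0, 0.02, 0, 0, 0, 0, 0.003, 0, 0, 0, 0, 0, 0, 0.0015, 0, 0, 0, 0, 0, 0, 0.0015, 0, 0, 0, 0, 0, 0, 0, 0, 0, 0, 0, 0]}}

```text
time_s: 39.8
position: [0.4816, 0.147, 0.1857]
tool_rot: [[0.998, -0.004, 0.065], [-0.065, 0.0, 0.998], [-0.004, -1.0, -0.0]]
ft_force: [-8.0, 0.3, 5.7]
grip_width: 0.0001
```

Emit:
{"fn": "servo_tool", "kwargs": {"rows": [0, 0.0007, 0, 0, 0, 0, 0, 0, 0, 0, 0, 0, 0, 0]}}

```text
time_s: 39.97
position: [0.4816, 0.147, 0.1856]
tool_rot: [[0.998, -0.005, 0.065], [-0.065, -0.0, 0.998], [-0.005, -1.0, -0.0]]
ft_force: [-11.1, -0.4, 8.7]
grip_width: 0.0
```

Emit:
{"fn": "servo_tool", "kwargs": {"rows": [0, -0.015, 0, 0, 0, 0, 0, 0, 0, 0, 0.03, 0, 0, 0, 0, 0, 0, 0.03, 0, 0, 0, 0, 0, 0, 0.025, 0, 0, -6.9, 0, 0.0042, 0.0021, 0, 0, 0, -6.9, 0, 0.0042, 0.0021, 0, 0, 0, -6.9, 0, 0.0042, 0.0021, 0, 0, 0, -6.9, 0, 0.0042, 0.0021, 0, 0, 0, -6.9, 0, 0.0042, 0.0021, 0, 0, 0, -6.9, 0, 0.0042, 0.0021, 0, 0, 0, -6.9]}}

```text
time_s: 40.8
position: [0.4943, 0.1595, 0.2703]
tool_rot: [[0.61, -0.001, 0.792], [-0.792, -0.0, 0.61], [-0.0, -1.0, -0.001]]
ft_force: [0.3, -0.2, -0.4]
grip_width: 0.0
```

Emit:
{"fn": "servo_tool", "kwargs": {"rows": [0, 0.0042, 0.0021, 0, 0, 0, -6.9, 0, 0.0042, 0.0021, 0, 0, 0, -6.9, 0, 0.0042, 0.0021, 0, 0, 0, -6.9, 0, 0.0042, 0.0021, 0, 0, 0, -6.9, 0, 0.0042, 0.0021, 0, 0, 0, -6.9, 0, 0.0042, 0.0021, 0, 0, 0, -7, 0, 0, 0, 0, 0, 0, 0, 0, 0, 0, 0, 0, 0, 0]}}

```text
time_s: 41.47
position: [0.5191, 0.172, 0.2704]
tool_rot: [[-0.058, -0.001, 0.998], [-0.998, -0.0, -0.058], [0.0, -1.0, -0.001]]
ft_force: [1.3, -1.1, -0.4]
grip_width: 0.0003
```

```bash
python3 o.py; python3 - <<'E'
from h import *
st,im=snap('wrist','w27.png');np.save('st27.npy',np.array([st],dtype=object))
a=cv2.imread('pics/w27.png')[100:330,180:400];cv2.imwrite('pics/w27z.png',cv2.resize(a,None,fx=2.6,fy=2.6,interpolation=cv2.INTER_CUBIC)) 
E
```

```text
[0.065 0.01  0.043] [ 1.3 -1.1 -0.4] q6 9.27 jawdir -3.341128582670652 [0.51913081 0.17202722 0.27039811] 0.00028413433244781495 41.4667
```

View pics/w27z.png

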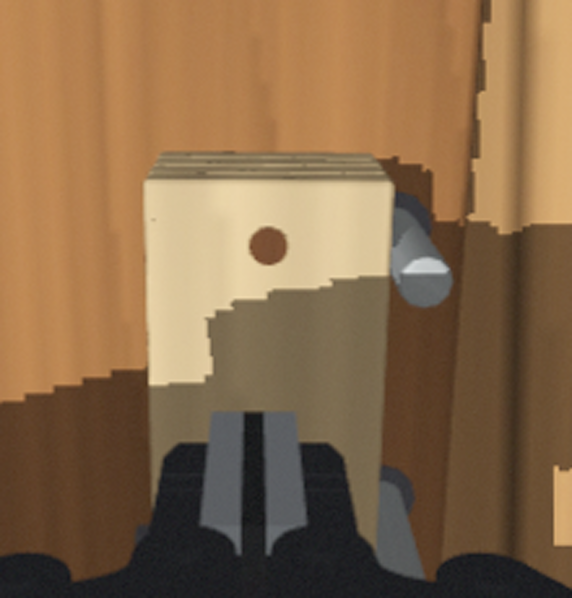

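Emit:
{"fn": "servo_tool", "kwargs": {"rows": [0, 0.0038, 0.0275, 0, 0, 0, -0.4, 0, 0.0037, 0.0275, 0, 0, 0, 0, 0, 0, 0, 0, 0, 0, 0, 0, 0, 0, -0.03, 0, 0, 0, 0, 0, 0, -0.03, 0, 0, 0, 0, 0, 0, -0.03, 0, 0, 0, 0, 0, 0, -0.012, 0, 0, 0, 0, -0.0004, -0.005, 0, 0, 0, 0, 0, -0.0002, -0.003, 0, 0, 0, 0, 0, 0, 0, 0, 0, 0, 0]}}

```text
time_s: 42.35
position: [0.5265, 0.2184, 0.1707]
tool_rot: [[-0.068, 0.002, 0.998], [-0.998, 0.0, -0.068], [-0.0, -1.0, 0.002]]
ft_force: [0.8, 1.4, 0.0]
grip_width: 0.0001
```

Emit:
{"fn": "servo_tool", "kwargs": {"rows": [0, -0.0001, -0.0015, 0, 0, 0, 0, 0, 0, 0, 0, 0, 0, 0]}}

```text
time_s: 42.52
position: [0.5262, 0.2174, 0.1705]
tool_rot: [[-0.069, 0.002, 0.998], [-0.998, 0.0, -0.069], [-0.0, -1.0, 0.002]]
ft_force: [0.2, -0.3, -0.2]
grip_width: 0.0
```

Emit:
{"fn": "servo_tool", "kwargs": {"rows": [0, 0, 0, -0.004, 0, 0, 0, 0, -0.0001, -0.001, 0, 0, 0, 0, 0, 0, -0.0008, 0, 0, 0, 0, 0, 0, 0, 0, 0, 0, 0]}}

```text
time_s: 42.85
position: [0.5255, 0.2166, 0.1652]
tool_rot: [[-0.068, -0.0, 0.998], [-0.998, 0.002, -0.068], [-0.002, -1.0, -0.0]]
ft_force: [0.0, 5.6, -2.8]
grip_width: -0.0002
```

Emit:
{"fn": "servo_tool", "kwargs": {"rows": [0, 0, -0.0008, 0, 0, 0, 0, 0, 0, 0, 0, 0, 0, 0]}}

```text
time_s: 43.02
position: [0.5255, 0.2166, 0.1653]
tool_rot: [[-0.068, 0.0, 0.998], [-0.998, 0.003, -0.068], [-0.003, -1.0, -0.0]]
ft_force: [0.9, 8.9, -3.1]
grip_width: -0.0002
```

Flush at the same spot. Now the same tap a little higher, then away to look.

Emit:
{"fn": "servo_tool", "kwargs": {"rows": [0, 0.0003, 0.005, 0, 0, 0, 0, 0, 0, 0, 0.02, 0, 0, 0, 0, -0.0002, -0.003, 0, 0, 0, 0, 0, 0, -0.0015, 0, 0, 0, 0, 0, 0, -0.0008, 0, 0, 0, 0, 0, 0, 0, 0, 0, 0, 0]}}

```text
time_s: 43.52
position: [0.5266, 0.2164, 0.1864]
tool_rot: [[-0.068, 0.004, 0.998], [-0.998, 0.005, -0.068], [-0.005, -1.0, 0.004]]
ft_force: [-0.3, 9.2, 9.6]
grip_width: -0.0003
```

Emit:
{"fn": "servo_tool", "kwargs": {"rows": [0, 0.0007, 0.012, 0, 0, 0, 0, 0, 0, 0, 0.03, 0, 0, 0, 0, 0, 0, 0.03, 0, 0, 0, 0, -0.0004, -0.006, 0.03, 0, 0, 0, 0, -0.002, -0.03, 0, 0, 0, 0, 0, -0.002, -0.03, 0, 0, 0, 0, 0, 0, 0, 0, 0, 0, 0, 0, 0, 0, 0, 0, 0, 0]}}

```text
time_s: 44.18
position: [0.522, 0.1598, 0.2747]
tool_rot: [[-0.071, -0.001, 0.997], [-0.997, -0.0, -0.071], [0.0, -1.0, -0.001]]
ft_force: [0.6, 1.1, 0.4]
grip_width: -0.0002
```

```bash
python3 o.py; python3 - <<'E'
from h import *
st,im=snap('wrist','w28.png');np.save('st28.npy',np.array([st],dtype=object))
a=cv2.imread('pics/w28.png')[100:330,180:400];cv2.imwrite('pics/w28z.png',cv2.resize(a,None,fx=2.6,fy=2.6,interpolation=cv2.INTER_CUBIC)) 
E
```

```text
[-0.039 -0.033  0.025] [0.6 1.1 0.4] q6 8.68 jawdir -4.082084356562979 [0.52197781 0.15976716 0.27466225] -0.00022264786208063772 44.1833
```

View pics/w28z.png

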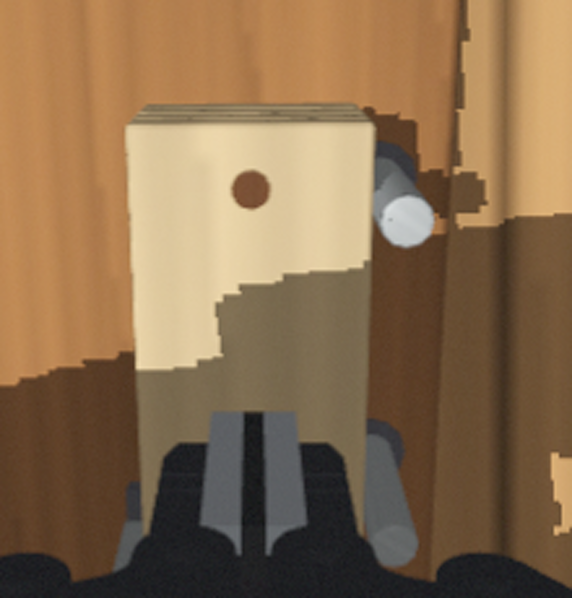

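Emit:
{"fn": "servo_tool", "kwargs": {"rows": [0, -0.002, -0.03, 0.03, 0, 0, 0, 0, -0.002, -0.03, 0.02, 0, 0, 0, 0, -0.002, -0.03, 0, 0, 0, 0, 0, -0.002, -0.02, 0, 0, 0, 0, 0, 0, 0, 0, 0, 0, 0, 0, 0, 0, 0, 0, 0, 0]}}

```text
time_s: 44.73
position: [0.5142, 0.0515, 0.3242]
tool_rot: [[-0.07, -0.001, 0.998], [-0.998, 0.0, -0.07], [-0.0, -1.0, -0.001]]
ft_force: [-0.9, 0.3, -0.5]
grip_width: 0.0003
```

```bash
python3 o.py; python3 - <<'E'
from h import *
st,im=snap('wrist','w29.png');np.save('st29.npy',np.array([st],dtype=object))
a=cv2.imread('pics/w29.png')[0:240,170:390];cv2.imwrite('pics/w29z.png',cv2.resize(a,None,fx=2.5,fy=2.5,interpolation=cv2.INTER_CUBIC)) 
E
```

```text
[ 0.039 -0.074  0.01 ] [-0.9  0.3 -0.5] q6 -3.43 jawdir -3.9961354577798582 [0.51422787 0.05150848 0.32424864] 0.0002540193091809429 44.7333
```

View pics/w29z.png

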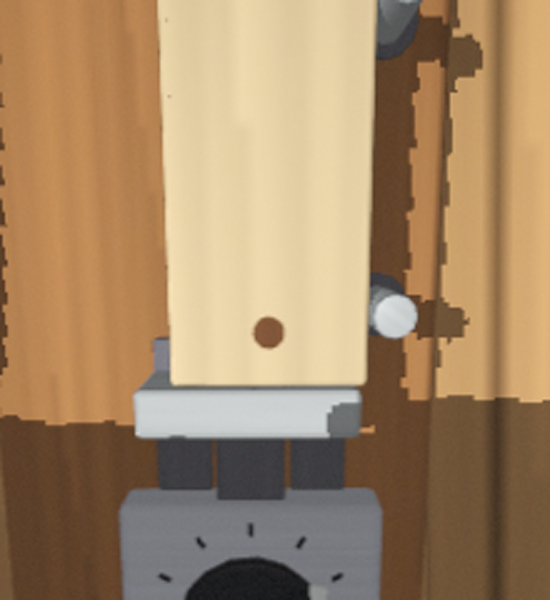

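Emit:
{"fn": "servo_tool", "kwargs": {"rows": [0, -0.0035, 0.0075, 0, 0, 0, 6.95, 0, -0.0035, 0.0075, 0, 0, 0, 6.95, 0, -0.0035, 0.0075, 0, 0, 0, 6.95, 0, -0.0035, 0.0075, 0, 0, 0, 6.95, 0, -0.0035, 0.0075, 0, 0, 0, 6.95, 0, -0.0035, 0.0075, 0, 0, 0, 6.95, 0, -0.0035, 0.0075, 0, 0, 0, 6.95, 0, -0.0035, 0.0075, 0, 0, 0, 6.95, 0, -0.0035, 0.0075, 0, 0, 0, 6.95, 0, -0.0035, 0.0075, 0, 0, 0, 6.95]}}

```text
time_s: 45.62
position: [0.4788, 0.1282, 0.3244]
tool_rot: [[0.914, -0.001, 0.406], [-0.406, 0.0, 0.914], [-0.001, -1.0, -0.0]]
ft_force: [-0.7, 0.3, 0.9]
grip_width: 0.0003
```

Emit:
{"fn": "servo_tool", "kwargs": {"rows": [0, -0.0035, 0.0075, 0, 0, 0, 6.95, 0, -0.0035, 0.0075, 0, 0, 0, 6.95, 0, -0.003, 0.007, 0, 0, 0, 6.7, 0, 0, 0, -0.035, 0, 0, 0, 0, 0, 0, -0.035, 0, 0, 0, 0, 0, 0, -0.035, 0, 0, 0, 0, 0, 0, -0.035, 0, 0, 0, 0, 0, 0, -0.014, 0, 0, 0, 0, 0, 0, 0, 0, 0, 0, 0, 0, 0, 0, 0, 0, 0]}}

```text
time_s: 46.45
position: [0.4691, 0.1494, 0.1707]
tool_rot: [[0.998, -0.001, 0.066], [-0.066, 0.0, 0.998], [-0.001, -1.0, 0.0]]
ft_force: [-0.4, 0.1, 0.1]
grip_width: 0.0004
```

```bash
python3 o.py; python3 -c "
from h import *
print(jig(env.observe()['position']))"
```

```text
[ 0.001  0.002 -0.005] [-0.4  0.1  0.1] q6 -82.39 jawdir 86.24427940318523 [0.46905655 0.14940718 0.17072318] 0.00035167163810728426 46.45
[-80.3   0.8]
```

Emit:
{"fn": "servo_tool", "kwargs": {"rows": [0, 0, -0.001, -0.005, 0, 0, 0, 0, 0.005, -0.0003, 0, 0, 0, 0, 0, 0.004, -0.0003, 0, 0, 0, 0, 0, 0.002, 0, 0, 0, 0, 0, 0, 0.0015, 0, 0, 0, 0, 0, 0, 0, 0, 0, 0, 0, 0]}}

```text
time_s: 46.95
position: [0.4815, 0.1467, 0.1661]
tool_rot: [[0.998, -0.001, 0.067], [-0.067, 0.0, 0.998], [-0.001, -1.0, 0.0]]
ft_force: [-2.7, 0.6, 2.0]
grip_width: -0.0003
```

Emit:
{"fn": "servo_tool", "kwargs": {"rows": [0, 0.001, 0, 0, 0, 0, 0, 0, 0, 0, 0, 0, 0, 0]}}

```text
time_s: 47.12
position: [0.4815, 0.1467, 0.166]
tool_rot: [[0.998, -0.003, 0.067], [-0.067, -0.0, 0.998], [-0.003, -1.0, -0.0]]
ft_force: [-8.4, 0.0, 6.1]
grip_width: 0.0004
```

Emit:
{"fn": "servo_tool", "kwargs": {"rows": [0, -0.015, 0.001, 0, 0, 0, 0, 0, 0, 0, 0.035, 0, 0, 0, 0, 0, 0, 0.035, 0, 0, 0, 0, 0.02, 0, 0.035, 0, 0, 0, 0, 0.02, 0, 0.02, 0, 0, 0, 0, 0, 0, 0, 0, 0, 0, 0, 0, 0, 0, 0, 0, 0]}}

```text
time_s: 47.7
position: [0.5084, 0.1475, 0.2911]
tool_rot: [[0.998, 0.002, 0.068], [-0.068, 0.0, 0.998], [0.002, -1.0, 0.0]]
ft_force: [0.2, -0.2, -1.1]
grip_width: -0.0
```

```bash
python3 o.py; python3 - <<'E'
from h import *
st,im=snap('wrist','w30.png');c=cam('wrist',st);np.save('st30.npy',np.array([st],dtype=object))
E
```

```text
[-0.063  0.023 -0.007] [ 0.2 -0.2 -1.1] q6 -82.77 jawdir 86.12904312253134 [0.5083801  0.14754187 0.29113039] -3.6463385463298826e-05 47.7
```

View pics/w30.png

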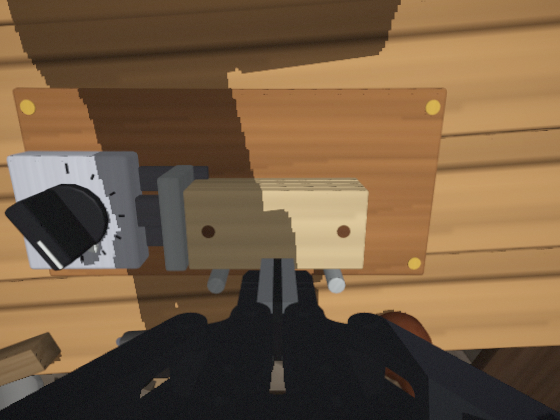

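```bash
python3 - <<'E'
from h import *
a=cv2.imread('pics/w30.png')[130:300,0:390];cv2.imwrite('pics/w30z.png',cv2.resize(a,None,fx=2,fy=2,interpolation=cv2.INTER_CUBIC)) 
st=np.load('st30.npy',allow_pickle=True)[0];c=cam('wrist',st)
print(onz(c,(39,243),.229),onz(c,(58,268),.229))
E
```

```text
[0.50806567 0.00752969 0.229     ] [0.52470546 0.0146286  0.229     ]
```

View pics/w30z.png

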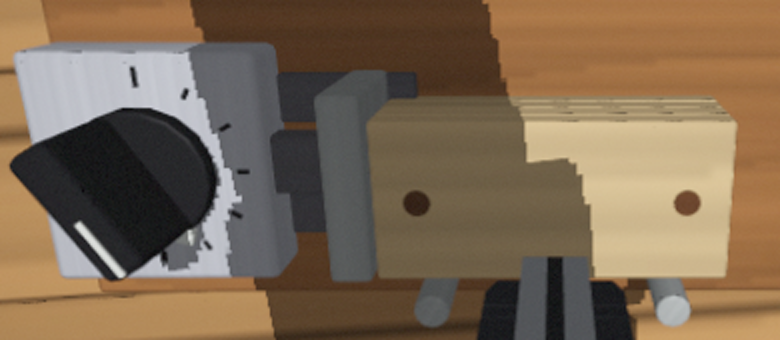

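Emit:
{"fn": "servo_tool", "kwargs": {"rows": [0, -0.01, 0, 0.03, 0, 0, 0, 0, -0.03, 0, 0.03, 0, 0, 0, 0, -0.03, 0, 0.02, 0, 0, 0, 0, 0, 0, 0, 0, 0, 0, 0, 0, 0, 0, 0, 0, 0]}}

```text
time_s: 48.17
position: [0.4369, 0.1478, 0.3705]
tool_rot: [[0.998, 0.001, 0.067], [-0.067, 0.0, 0.998], [0.001, -1.0, 0.0]]
ft_force: [0.5, 0.7, -0.7]
grip_width: 0.0001
```

```bash
python3 o.py; python3 - <<'E'
from h import *
snap('side','s31.png')
a=cv2.imread('pics/s31.png');b=cv2.imread('pics/s17.png')
z=lambda i:cv2.resize(i[130:390,130:350],None,fx=1.8,fy=1.8,interpolation=cv2.INTER_CUBIC)
cv2.imwrite('pics/s31z.png',np.hstack([z(b),z(a)]))
E
```

```text
[ 0.006  0.01  -0.013] [ 0.5  0.7 -0.7] q6 -82.25 jawdir 86.18187991148527 [0.43688205 0.14782828 0.37054304] 9.974704013729845e-05 48.1667
```

View pics/s31z.png

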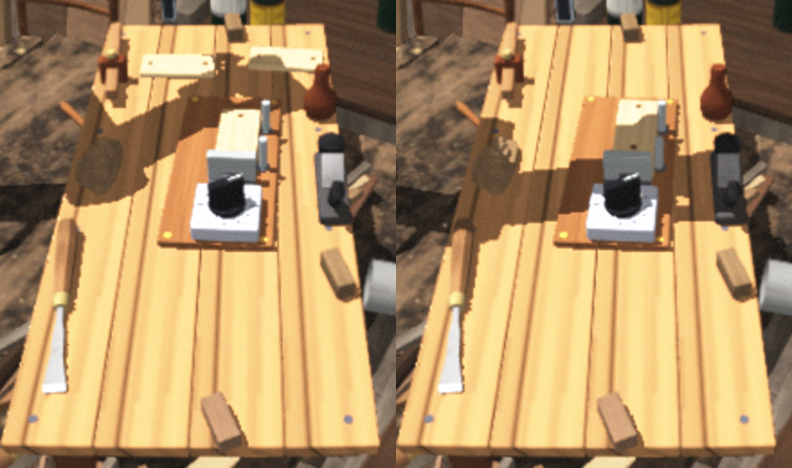

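Everything else on the bench is where it was, and all four blanks are in the jig. Handing in.

```bash
python3 -c "
from rig import env
print(env.close_job())"
```

```text
the job is handed in; nothing more can be done
None
```

I finished the job and handed it in at about 48 s of the 210 s allowed. All four blanks are stacked in the jig, flush as far as I can measure, and the knob is on the fifth click.

- **Knob:** It started on the fifth click. I turned it counter-clockwise to the end, where the wrist torque jumped to about 2.5 N m, then 150° clockwise. The last wrist picture shows the pointer within a millimetre or two of its starting place on click 5.
- **Stack:** All four blanks lie flat, lengthwise along the pins. I tapped the stack three times against the pins and three times against the stop, at about 8–12 N. Each tap ended within about 0.3 mm of the earlier ones, and the last pictures show even edges against both pins and the stop.
- **Bystanders and robot:** The tools and offcuts look unmoved when I compare the last side picture with one taken partway through. The gripper ended shut and clear of everything.

**What went wrong or disagreed:**
- **First blank:** I lowered it with too little clearance, and it appears to have caught on the stop and tilted in the fingers. The wrist force reached about 78 N before I backed off. That is under the 120 N wrist limit, but I can't tell how much force went into the jig itself. I re-placed that blank further from the stop, and the knob and stop still look right.
- **Stop position:** My first camera estimate of the stop face was 3–4 mm off from where the stack came to rest. I went by contact force and the overhead view instead.

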